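# Change over the foil winder and start it

### The job

Change over the small foil winder: slide every spent cardboard core off the open end of its shaft and put it in the orange tray, and lay the fresh copper roll, which stands on end on the bench, on its side along the two rollers of the unwind cradle, between the end plates. Only when the shaft is bare, all cores are in the tray and the roll lies in the cradle, turn the key clockwise to its start stop, hold it there for a second, then let go so that it springs back to run. Leave the other things on the bench where they are.

Things in the scene. Friction and masses are not known exactly. Their poses are not given: they have to be found in the camera images.
- winder: Foil winder, fixed: a blue bearing block (100 x 70, 175 high) carrying a level steel shaft 28 in diameter. Origin on the bench (z = 0) under the shaft's axis; axis of the shaft at z = 150, along the winder's own y. The block's face is at own y = +170, the free end of the shaft at own y = -155; nothing but the block holds the shaft. (Sizes in mm.)
- shaft_tip (a point): Centre of the shaft's free (open) end; axes as the winder's: cores come off towards its -y. (Sizes in mm.)
- core0: Spent cardboard core, a tube 52 long, outer diameter 56, bore 40, 55 g; hangs loosely on the shaft (its axis 6 below the shaft's). Origin at its centre, tube axis along its own y. Three or four of core0 to core3 are there (None if absent); core0 is nearest the open end, core3 nearest the block; gaps between neighbours 6 or more, and core3 stands at least 50 from the block. (Sizes in mm.)
- core1: Spent cardboard core, a tube 52 long, outer diameter 56, bore 40, 55 g; hangs loosely on the shaft (its axis 6 below the shaft's). Origin at its centre, tube axis along its own y. Three or four of core0 to core3 are there (None if absent); core0 is nearest the open end, core3 nearest the block; gaps between neighbours 6 or more, and core3 stands at least 50 from the block. (Sizes in mm.)
- core2: Spent cardboard core, a tube 52 long, outer diameter 56, bore 40, 55 g; hangs loosely on the shaft (its axis 6 below the shaft's). Origin at its centre, tube axis along its own y. Three or four of core0 to core3 are there (None if absent); core0 is nearest the open end, core3 nearest the block; gaps between neighbours 6 or more, and core3 stands at least 50 from the block. (Sizes in mm.)
- core3: Spent cardboard core, a tube 52 long, outer diameter 56, bore 40, 55 g; hangs loosely on the shaft (its axis 6 below the shaft's). Origin at its centre, tube axis along its own y. Three or four of core0 to core3 are there (None if absent); core0 is nearest the open end, core3 nearest the block; gaps between neighbours 6 or more, and core3 stands at least 50 from the block. (Sizes in mm.)
- tray: Orange open tray, loose, 0.9 kg, 170 (own x) x 280 (own y) x 50 high, walls and floor 5 thick. Origin at the centre of its underside. (Sizes in mm.)
- roll: Fresh roll of copper foil, a solid cylinder 52 in diameter, 130 long, about 0.4 kg, with a blue band towards its top; stands on end at the start. Origin at the centre of its lower end face, own z along its axis towards the blue-band end. (Sizes in mm.)
- roll_center (a point): Centre of the roll, half-way along its axis. (Sizes in mm.)
- cradle: Unwind cradle, fixed: two level black rollers along its own y, each 20 in diameter, axes at own x = +-18, z = 45, on a 100 x 210 plate 12 thick; aluminium end plates with inner faces at own y = +-90, 70 wide, top at z = 60. Origin at the centre of the underside. A roll lying in it has its axis at z = 76, along own y, either way round. (Sizes in mm.)
- keybox: Yellow key-switch box, fixed, 110 (own x) x 120 (own y) x 70 high. Origin at the centre of its underside; the key is on its top in the middle. (Sizes in mm.)
- key_grip (a point): Centre of the key's bow, on its turning axis (vertical), 106 above the bench. The bow is an upright black blade with one red end: 46 long (own x), 10 thick (own y), 40 tall (z = 86 to 126); own x turns with the key. A green dot on the box marks run, a red one start. (Sizes in mm.)
- key (a joint): Key angle: 0 = run (at rest, blade along the box's x), grows clockwise from above, hard stop at 1.3 = start stop; start counts from 1.0. A spring (0.02 N m at 0, 0.17 N m at the stop) returns it to 0 when let go. (Sizes in mm.)
- mallet: Bystander, loose, leave alone: rubber mallet with wooden handle, about 260 long, lying flat. Origin at its underside. (Sizes in mm.)
- punch_plate: Bystander, loose, leave alone: dark steel plate 160 x 110 x 12. Origin at its underside. (Sizes in mm.)
- beaker: Bystander, loose, leave alone: small glass cup, 56 across, 70 tall, upright. Origin at its underside. (Sizes in mm.)
- jar: Bystander, loose, leave alone: small jar, 56 across, 75 tall, white cap. Origin at its underside. (Sizes in mm.)
- punch_case: Bystander, loose, leave alone: black open case with orange insert, 130 x 180, at most 54 tall. Origin at its underside. (Sizes in mm.)
- solvent: Bystander, loose, leave alone: amber bottle, 66 across, 150 tall, blue cap. Origin at its underside. (Sizes in mm.)
- gauge_block: Bystander, loose, leave alone: aluminium block 70 x 50 x 35. Origin at its underside. (Sizes in mm.)
Things that resemble listed ones, but are neither listed nor needed, are in the scene too. What is shaped like the roll but pink or yellow is not meant. What is shaped like the core0 but purple or turquoise is not meant.

How it is judged:
By the outcome, as a careful person would: the job done as asked, in the order asked, and still so for the second after the job is handed in, with the robot touching nothing.
Of core0, core1, core2, core3 only 3 to 4 are there at a start; the rules pass over those that are not, and their reading is None.
At some moment in a run one of tray, core1, core2 may be knocked a few centimetres aside while the robot is not near it.
Once in a run the grip may slacken for a moment while it holds something.
It also fails if it takes over 208 s, if anything falls off the work surface, if the arm or the gripper's body presses on something with over 40 N, if the wrist force passes 120 N, or if a joint passes its speed limit or range.

### The arm

A 6-joint arm with a two-finger parallel gripper is mounted at the origin on the work surface. World frame = base frame: x ahead of the robot, y to its left, z up, the work surface at z = 0. Lengths are in m, angles in degrees, forces in N, time in s.
With the tool pointing down it reaches from about 0.35 to 0.875 m from the base axis. Payload 4.2 kg.
Tool frame: the origin (TCP) lies between the finger pads; the fingertips stand 8 mm ahead of it and the grasp point (between the pads) lies 11 mm behind it; x points along the fingers, y is the direction in which the jaws open and shut, and the axes are right-handed (so a half turn about x gives the same grasp; the last joint's range is limited). The gripper opens to 87 mm and grips with 3 to 60 N. Pads are 19 mm wide; open, the fingers measure 117 mm over their backs; the gripper's body (75 mm by 190 mm) begins 51 mm behind the grasp point.
Start: joints at [-55.199, 22.042, 0.453, 0, -68.411, -14.817], TCP at [0.214, -0.587, 0.231] pointing down, gripper open.
Joint ranges: [-179.83, 179.83], [-69.29, 118.12], [-61.27, 80.66], [-181.25, 117.63], [-171.15, -9.14], [-177.46, 177.46]. Speed limits (degrees/s): [159.86, 159.86, 180, 180, 180, 180].

### API

Orientations are given as a 3x3 rotation matrix whose columns are the frame's x, y, z axes.
In Python, from station import r gives the robot as it stands. The module is installed in compiled form; this text tells all that it offers.
- The arm moves only by the tool move_arm, never from a script. Its argument "increments" is one flat list of numbers, 7 for each row, row after row: the turn, a rotation vector about the tool's x, y, z in degrees, then the shift along the tool's x, y, z in m, then the finger opening in m, from 0 to 0.087. A call has 1 to 12 rows; each row is the pose to reach, as a shift and turn from the pose commanded when the call began, along the tool's axes at that moment; what a row does not reach only later rows make up. A row lasts 1/12 s, in which the tool goes at most 41.7 mm and 7.16 degrees, less where a joint would pass 70% of its speed; a pose out of reach is approached as far as the arm can. A call with a gripper value outside its range is refused whole. The fingers move at their own pace and stop on an object; the grip force is fixed at half the most. Time passes only in rows, so rows that repeat a pose let the fingers close. It gives the time, the measured TCP pose, the force and the opening at its end, in the units of the state.
- r.sense(): the state, without advancing time (a new reading comes with each control period).
- r.capture(name): name is "side" or "top"; returns the picture (420x560x3 uint8, red, green, blue); there is no depth.
- r.calibration(name): a dict with "fx", "fy", "cx", "cy" (pixels), "rvec" (rotation vector, rad) and "tvec" (3), from world to camera coordinates, as OpenCV has them. Camera axes: x right, y down, z forward; pixel columns grow to the right and rows downward; lengths in m; the calibration is good to about 2 mm. A picture is of the moment at which its call begins. calibration takes no time and is no camera call.
- r.finish_job(): hands the job in, once; it reports no verdict.
The state is a dict: "time_s": time; "joints": joint angles; "joint_velocities": joint speeds; "effort": joint torques, N m; "tcp_pos": TCP position; "ee_rot": TCP orientation; "wrist_force": force on the tool from outside, world axes, zero at the start; "moment": the same for the moment, N m; "gripper_width": opening from 0.0 (shut) to 1.0 (fully open).
Only numpy, scipy, OpenCV 4.12 (cv2) and the standard library are available. Lean on these libraries where they do the work, as an engineer would, in place of code of your own. Each camera call takes 0.05 s, during which the arm holds its last target.

## Working session

There is one attempt and no reset: what is moved stays moved. The work goes in short steps, Python scripts to look and compute and a tool call to move; the robot and the scene stay as the last step left them, time stands still between calls to the robot, and variables do not carry over. Pictures are saved under pics/ and viewed, and the job is handed in when it is done.

Besides the shell and the picture viewer there is one more tool, called after ">>>" as name(argument=value, ...), one argument or row to a line, values as JSON. move_arm: Moves the arm, as the interface text tells. Its arguments: {"type":"object","properties":{"increments":{"type":"array","items":{"type":"number"}}},"required":["increments"]}

```bash
mkdir -p pics; ls
python3 - <<'E'
from station import r
import cv2
for n in ("side","top"):
    im=r.capture(n); cv2.imwrite(f"pics/{n}0.png",im[:,:,::-1]); print(n,r.calibration(n))
print(r.sense())
E
```

```text
pics
side {'fx': 476.20549465060975, 'fy': 476.20549465060975, 'cx': 275.313109216241, 'cy': 204.80738164764733, 'rvec': array([ 0.11128137, -2.74724204,  1.45186988]), 'tvec': array([0.58702148, 0.17592082, 1.32252903])}
top {'fx': 454.1445824543114, 'fy': 454.1445824543114, 'cx': 283.57115433947456, 'cy': 212.26556175229476, 'rvec': array([ 2.16607769, -2.20998587,  0.07152728]), 'tvec': array([-0.05581449,  0.61357199,  1.34840451])}
{'time_s': 0.1, 'joints': array([-5.51988316e+01,  2.20867636e+01,  3.86737697e-01, -2.36580234e-02,
       -6.84110606e+01, -1.48154945e+01]), 'joint_velocities': array([ 0.03669019, -0.13042092,  0.21164661,  0.04137149, -0.00344815,
       -0.01587994]), 'effort': array([-4.02764308e-04, -3.91689456e+01,  1.87935591e+01,  4.23193753e+00,
        1.34521592e-02, -7.70806787e-05]), 'tcp_pos': array([ 0.21343372, -0.58686885,  0.22956302]), 'ee_rot': array([[-7.91258748e-04, -3.41641260e-01,  9.39830103e-01],
       [ 1.81114613e-03,  9.39828367e-01,  3.41642153e-01],
       [-9.99998047e-01,  1.97249699e-03, -1.24885172e-04]]), 'wrist_force': array([-1.04011774, -0.51943192,  0.01238837]), 'moment': array([-0.02854799, -0.02756459, -0.01575105]), 'gripper_width': 0.996311365565652}
```

View pics/side0.png

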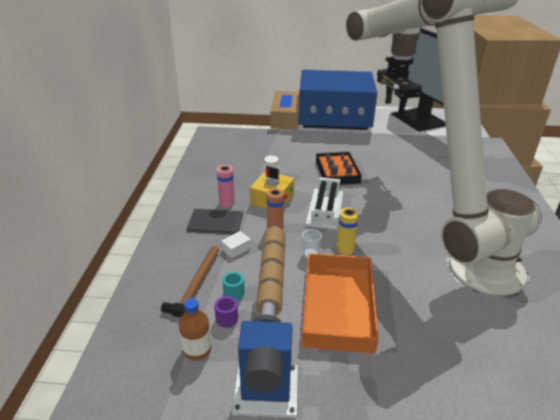

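View pics/top0.png

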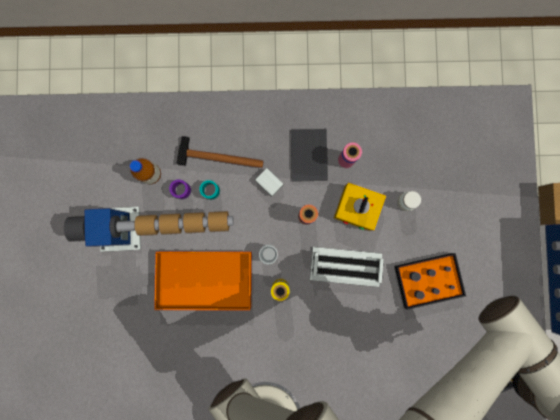

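The side view shows the winder at the bottom (block ~(266,360)), four cores, and the tray at (340,300). The top view shows cores at x≈143–230, y≈222; the tray at (203,280), roll (308,213), cradle (347,266) and key box (361,206). Next I'll zoom in.

```bash
cat > h.py <<'E'
import numpy as np, cv2
from station import r
C={n:r.calibration(n) for n in("side","top")}
def K(n):
    c=C[n]; return np.array([[c['fx'],0,c['cx']],[0,c['fy'],c['cy']],[0,0,1.]])
def proj(n,P): 
    return cv2.projectPoints(np.asarray(P,float).reshape(-1,3),C[n]['rvec'],C[n]['tvec'],K(n),None)[0].reshape(-1,2)
def back(n,uv,z):
    R=cv2.Rodrigues(C[n]['rvec'])[0]; o=-R.T@C[n]['tvec']
    d=R.T@np.linalg.inv(K(n))@np.array([uv[0],uv[1],1.]); return (o+d*(z-o[2])/d[2])
def tri(uvs,uvt):
    A=[];b=[]
    Ps=[K(n)@np.hstack([cv2.Rodrigues(C[n]['rvec'])[0],C[n]['tvec'].reshape(3,1)]) for n in("side","top")]
    X=cv2.triangulatePoints(Ps[0],Ps[1],np.array(uvs,float).reshape(2,1),np.array(uvt,float).reshape(2,1)); return (X[:3]/X[3]).ravel()
def crop(n,im,x0,y0,x1,y1,s,name):
    c=cv2.resize(im[y0:y1,x0:x1],None,fx=s,fy=s,interpolation=cv2.INTER_CUBIC); cv2.imwrite(name,c[:,:,::-1])
E
python3 - <<'E'
from h import *
s=cv2.imread('pics/side0.png')[:,:,::-1];t=cv2.imread('pics/top0.png')[:,:,::-1]
crop('t',t,60,190,260,320,4,'pics/a.png')
crop('t',t,260,130,470,310,3.8,'pics/b.png')
crop('s',s,180,220,380,365,4,'pics/c.png')
crop('s',s,200,140,380,275,4.4,'pics/d.png')
E
```

```text
(no output)
```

View pics/a.png

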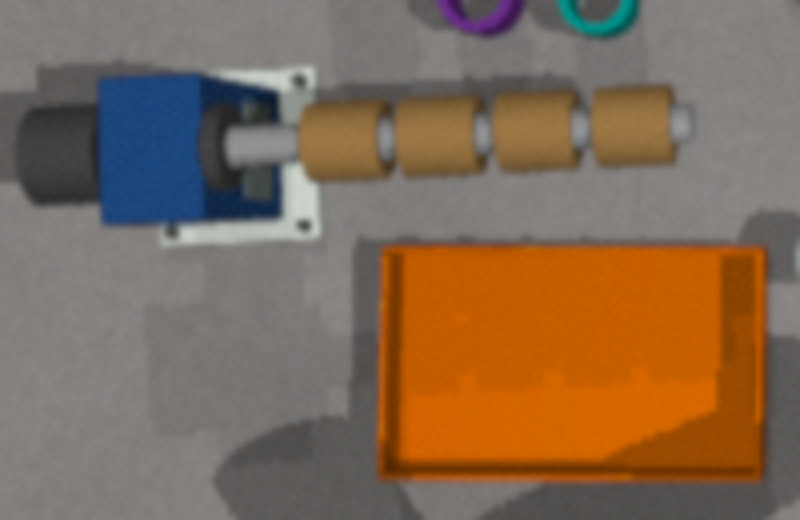

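View pics/b.png

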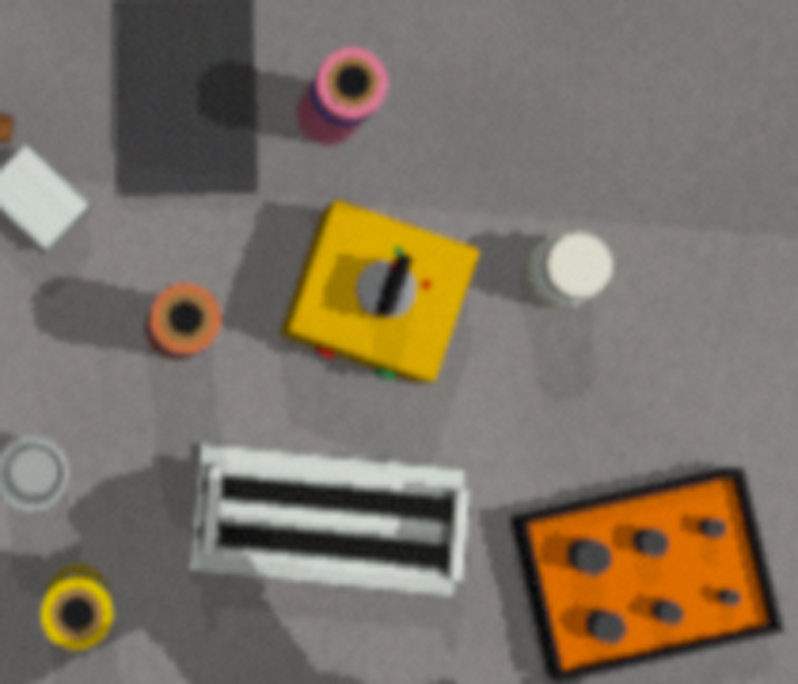

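View pics/c.png

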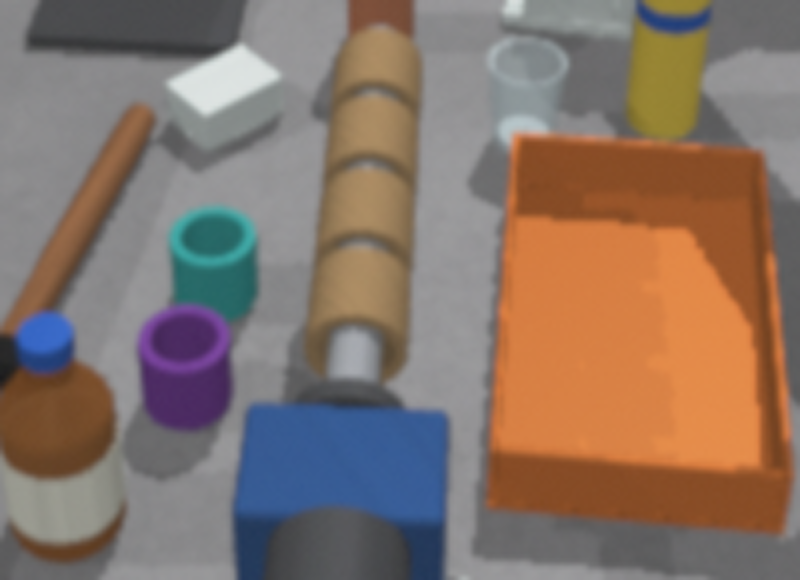

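View pics/d.png

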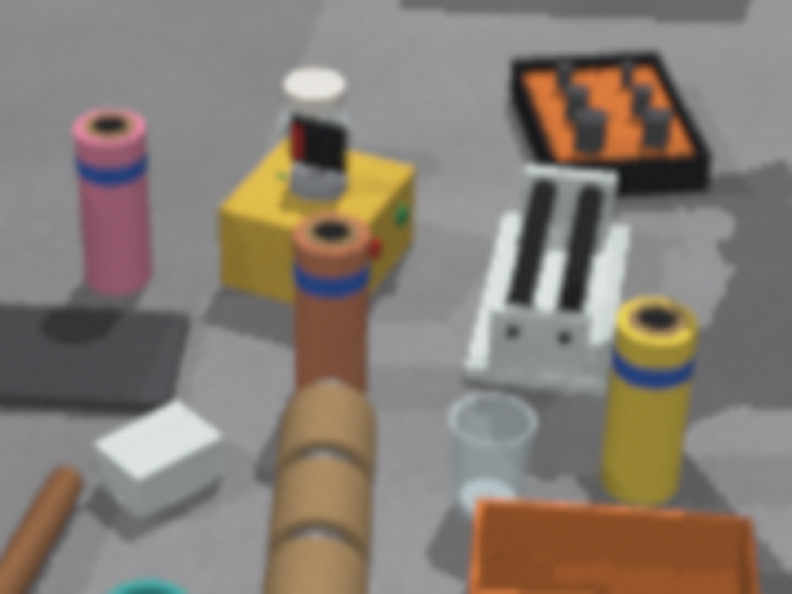

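Run:
```python
from h import *
np.set_printoptions(precision=4,suppress=True)
def A(x,y,z): return back('top',((x+.5)/4-.5+60,(y+.5)/4-.5+190),z)
def B(x,y,z): return back('top',((x+.5)/3.8-.5+260,(y+.5)/3.8-.5+130),z)
for n in C:
    R=cv2.Rodrigues(C[n]['rvec'])[0]; print(n,-R.T@C[n]['tvec'])
for c in [(634,125),(537,131),(441,136),(347,141)]: print('core',A(*c,.144))
print('tip',A(692,122,.15),'shaft near block',A(235,147,.15))
for c in [(380,247),(766,247),(764,481),(380,481)]: print('tray',A(*c,.05))
print('roll',B(185,319,.13),'yellow',B(78,612,.13),'pink',B(351,83,.13))
for c in [(203,445),(467,470),(458,595),(192,570)]: print('cradle',B(*c,.012))
for c in [(335,200),(481,247),(433,381),(285,333)]: print('box',B(*c,.07))
for c in [(404,258),(384,313)]: print('key',B(*c,.126))
print('beaker',B(33,473,.07)); print('jar',B(578,265,.075))
def A2(x,y): return ((x+.5)/4-.5+180,(y+.5)/4-.5+220)
def D2(x,y): return ((x+.5)/4.4-.5+200,(y+.5)/4.4-.5+140)
print('roll side', back('side',D2(332,231),.13), 'trayside',[back('side',A2(*p),.05) for p in[(513,137),(764,153),(788,478),(490,462)]])
print('key side',back('side',D2(318,124),.126))
print('cradle side',[back('side',D2(*p),.06) for p in [(526,168),(617,174),(601,325),(490,308)]])
```

```text
side [0.5117 1.0367 0.8877]
top [ 0.5229 -0.0673  1.3856]
core [0.5842 0.1115 0.144 ]
core [0.5814 0.1779 0.144 ]
core [0.5793 0.2436 0.144 ]
core [0.5772 0.3079 0.144 ]
tip [0.5852 0.0711 0.15  ] shaft near block [0.5744 0.3823 0.15  ]
tray [0.5031 0.3121 0.05  ]
tray [0.4974 0.0293 0.05  ]
tray [0.328  0.0333 0.05  ]
tray [0.3336 0.3124 0.05  ]
roll [ 0.6001 -0.1365  0.13  ] yellow [ 0.3901 -0.0544  0.13  ] pink [ 0.7715 -0.2627  0.13  ]
cradle [ 0.5069 -0.1549  0.012 ]
cradle [ 0.483  -0.3637  0.012 ]
cradle [ 0.3849 -0.3532  0.012 ]
cradle [ 0.4086 -0.1438  0.012 ]
box [ 0.6929 -0.257   0.07  ]
box [ 0.6545 -0.3677  0.07  ]
box [ 0.5527 -0.3276  0.07  ]
box [ 0.5916 -0.2159  0.07  ]
key [ 0.6419 -0.2982  0.126 ]
key [ 0.6018 -0.2823  0.126 ]
beaker [ 0.489  -0.0216  0.07  ]
jar [ 0.6387 -0.44    0.075 ]
roll side [ 0.601 -0.137  0.13 ] trayside [array([0.4973, 0.04  , 0.05  ]), array([0.3288, 0.0424, 0.05  ]), array([0.3393, 0.3184, 0.05  ]), array([0.5039, 0.3208, 0.05  ])]
key side [ 0.6229 -0.2857  0.126 ]
cradle side [array([ 0.4683, -0.3469,  0.06  ]), array([ 0.3991, -0.344 ,  0.06  ]), array([ 0.4167, -0.1429,  0.06  ]), array([ 0.4926, -0.1568,  0.06  ])]
```

Measured: four cores on a shaft yawed ~2°, tip at (0.585, 0.071). The roll is at (0.600, -0.137), the cradle at (0.446, -0.254) with yaw -6.5°, and the key at (0.622, -0.290) with its blade yaw at -21.5°. I'll move above core0 first.

>>> move_arm(
  increments=[-72,0,0,0,0.53,0.587,0.08,-72,0,0,0,0.53,0.587,0.08,-72,0,0,0,0.53,0.587,0.08,-72,0,0,0,0.53,0.587,0.08,-72,0,0,0,0.53,0.587,0.08,-72,0,0,0,0.53,0.587,0.08,-72,0,0,0,0.53,0.587,0.08,-72,0,0,0,0.53,0.587,0.08,-72,0,0,0,0.53,0.587,0.08,-72,0,0,0,0.53,0.587,0.08,-72,0,0,0,0.53,0.587,0.08,-72,0,0,0,0.53,0.587,0.08],
)

```text
time_s: 1.1
tcp_pos: [0.448, -0.1435, 0.2305]
ee_rot: [[-0.0, -0.999, -0.035], [0.0, -0.035, 0.999], [-1.0, 0.0, 0.0]]
wrist_force: [1.3, -0.7, 0.3]
gripper_width: 0.918
```

```bash
cat >> h.py <<'E'
from scipy.spatial.transform import Rotation as Ro
np.set_printoptions(precision=4,suppress=True)
def down(yaw): # tool y at yaw deg
    a=np.radians(yaw); y=np.array([np.cos(a),np.sin(a),0]); x=np.array([0,0,-1.]); return np.c_[x,y,np.cross(x,y)]
def inc(p,R,cmd=None):
    s=r.sense(); R0=s['ee_rot']; p0=s['tcp_pos']
    print('t',round(s['time_s'],2),'tcp',p0,'j',s['joints'].round(1),'F',s['wrist_force'].round(1),'g',round(s['gripper_width']*87,1))
    print('INC turn',Ro.from_matrix(R0.T@R).as_rotvec(degrees=True).round(2),'shift',(R0.T@(np.array(p)-p0)).round(4))
E
python3 - <<'E'
from h import *
inc([.5842,.1115,.2],down(182))
E
```

```text
t 1.1 tcp [ 0.448  -0.1435  0.2305] j [  2.1   6.8 -20.3  -0.  -62.9  -0.1] F [ 1.3 -0.7  0.3] g 79.9
INC turn [ 0.02  0.01 -0.01] shift [ 0.0305 -0.1451  0.2501]
```

>>> move_arm(
  increments=[0,0,0,0.0,-0.145,0.25,0.08,0,0,0,0.0,-0.145,0.25,0.08,0,0,0,0.0,-0.145,0.25,0.08,0,0,0,0.0,-0.145,0.25,0.08,0,0,0,0.0,-0.145,0.25,0.08,0,0,0,0.0,-0.145,0.25,0.08,0,0,0,0.0,-0.145,0.25,0.08,0,0,0,0.0,-0.145,0.25,0.08,0,0,0,0.025,-0.145,0.25,0.08,0,0,0,0.04,-0.145,0.25,0.08],
)

```text
time_s: 1.93
tcp_pos: [0.5836, 0.1102, 0.1886]
ee_rot: [[-0.002, -0.999, -0.036], [0.0, -0.036, 0.999], [-1.0, 0.002, 0.0]]
wrist_force: [-1.0, -0.1, -1.2]
gripper_width: 0.92
```

Run:
```python
from h import *
t=r.capture('top'); s=r.capture('side')
crop('t',t,120,190,320,320,4,'pics/a1.png'); crop('s',s,180,190,380,340,4,'pics/s1.png')
inc([.5842,.1115,.137],down(182))
```

```text
t 2.03 tcp [0.582  0.1089 0.1869] j [ 26.2  21.   -7.7  -0.1 -61.8 -24.2] F [ 0.4 -0.2  0.1] g 80.1
INC turn [-0.03 -0.12 -0.43] shift [ 0.0499 -0.0027  0.0027]
```

View pics/s1.png

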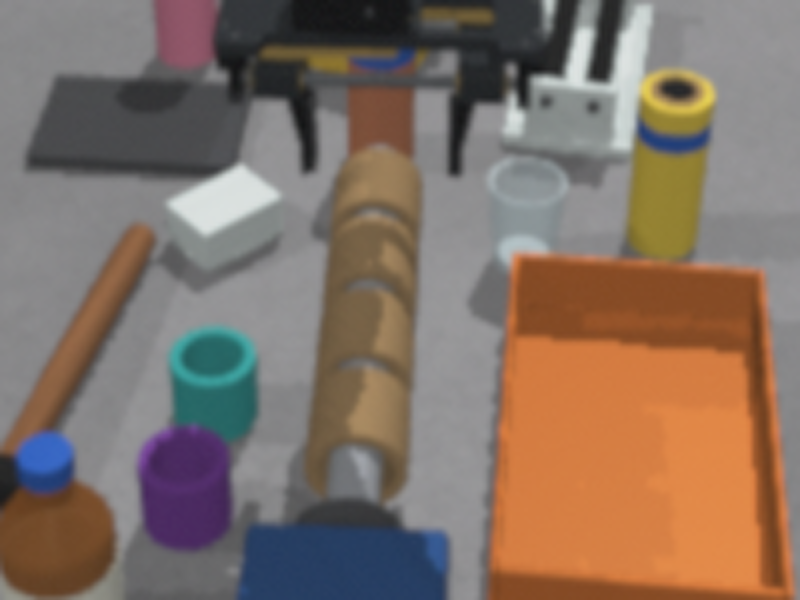

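View pics/a1.png

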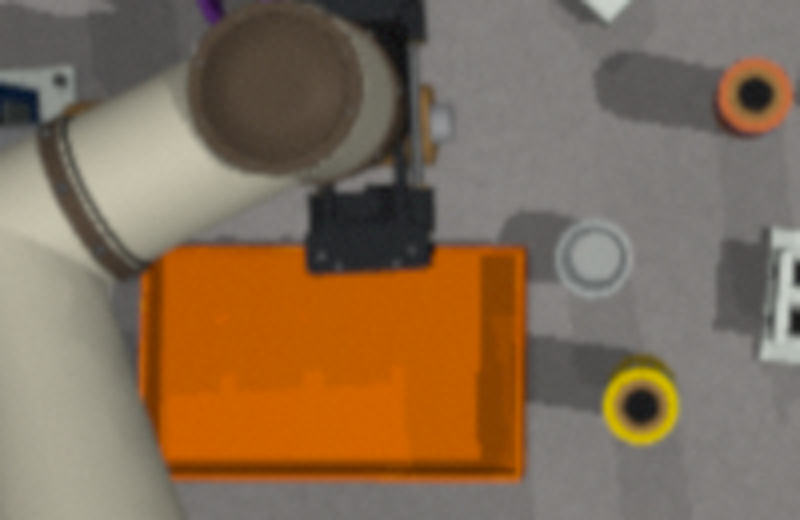

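The fingers straddle core0: side-crop tips at (310,165) and (455,165), with the core centre at 378. I'll descend and close.

>>> move_arm(
  increments=[0,0,-0.4,0.025,-0.002,0.003,0.08,0,0,-0.4,0.05,-0.002,0.003,0.08,0,0,-0.4,0.05,-0.002,0.003,0.08,0,0,-0.4,0.05,-0.002,0.003,0.04,0,0,-0.4,0.05,-0.002,0.003,0.04,0,0,-0.4,0.05,-0.002,0.003,0.04,0,0,-0.4,0.05,-0.002,0.003,0.04,0,0,-0.4,0.05,-0.002,0.003,0.04,0,0,-0.4,0.05,-0.002,0.003,0.04,0,0,-0.4,0.05,-0.002,0.003,0.04],
)

```text
time_s: 2.87
tcp_pos: [0.5864, 0.1125, 0.1419]
ee_rot: [[0.009, -0.999, -0.035], [0.001, -0.035, 0.999], [-1.0, -0.009, 0.0]]
wrist_force: [-1.8, 0.2, 4.9]
gripper_width: 0.624
```

>>> move_arm(
  increments=[0,0,0,-0.005,0,0,0.04,0,0,0,-0.005,0,-0.005,0.04,0,0,0,-0.005,0,-0.015,0.04,0,0,0,-0.005,0,-0.025,0.04,0,0,0,-0.005,0,-0.035,0.04,0,0,0,-0.005,0,-0.045,0.04,0,0,0,-0.005,0,-0.055,0.04,0,0,0,-0.005,0,-0.065,0.04,0,0,0,-0.005,0,-0.075,0.04,0,0,0,-0.005,0,-0.085,0.04,0,0,0,-0.005,0,-0.09,0.04,0,0,0,-0.005,0,-0.09,0.04],
)

```text
time_s: 3.87
tcp_pos: [0.5891, 0.0211, 0.1455]
ee_rot: [[0.007, -0.999, -0.033], [0.0, -0.033, 0.999], [-1.0, -0.007, -0.0]]
wrist_force: [0.8, 0.5, -0.1]
gripper_width: 0.627
```

Run:
```python
from h import *
t=r.capture('top'); s=r.capture('side')
crop('t',t,120,190,320,320,4,'pics/a2.png'); crop('s',s,180,190,380,340,4,'pics/s2.png')
inc([.5,.022,.137],down(182))
```

```text
t 3.97 tcp [0.5892 0.0222 0.1456] j [ 17.9  22.6 -11.8   0.1 -55.2 -16.1] F [0.3 0.4 0.1] g 54.5
INC turn [-0.04  0.01  0.41] shift [0.0079 0.0892 0.0028]
```

View pics/s2.png

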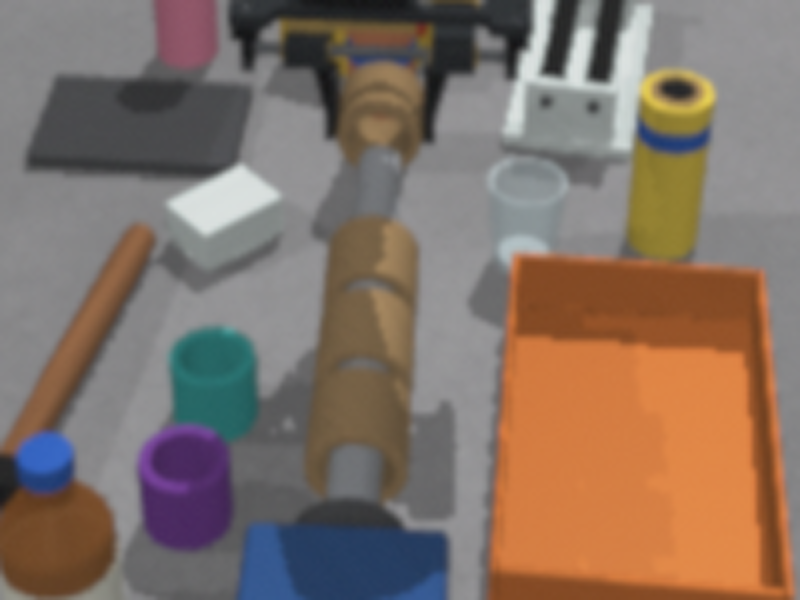

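View pics/a2.png

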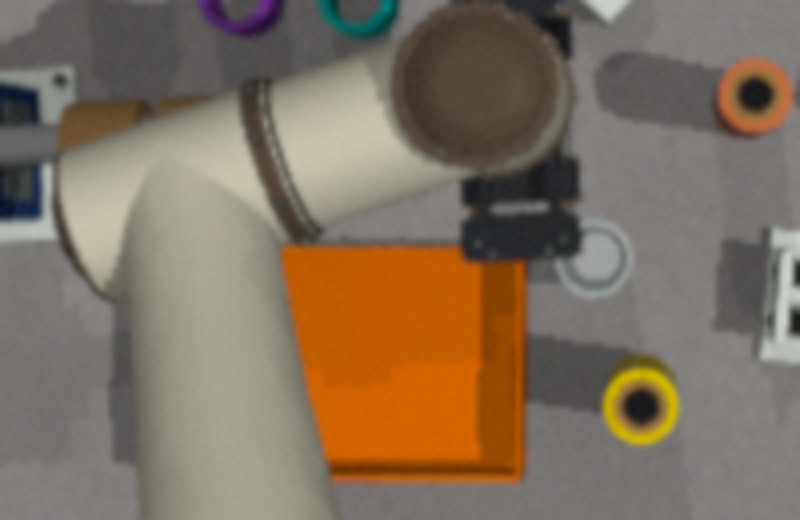

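Core0 appears clear of the shaft tip, held at side-crop (380,110). Next it goes to the tray.

>>> move_arm(
  increments=[0,0,0,0,0.174,-0.005,0.04,0,0,0,0,0.174,-0.005,0.04,0,0,0,0,0.174,-0.005,0.04,0,0,0,0,0.174,0.02,0.04,0,0,0,0,0.174,0.059,0.04,0,0,0,0.02,0.174,0.059,0.04,0,0,0,0.05,0.174,0.059,0.04,0,0,0,0.08,0.174,0.059,0.04,0,0,0,0.1,0.174,0.059,0.04,0,0,0,0.108,0.174,0.059,0.04,0,0,0,0.112,0.174,0.059,0.04,0,0,0,0.112,0.174,0.059,0.04],
)

```text
time_s: 4.97
tcp_pos: [0.4142, 0.0757, 0.0322]
ee_rot: [[0.007, -0.999, -0.035], [-0.0, -0.035, 0.999], [-1.0, -0.007, -0.0]]
wrist_force: [0.3, 0.0, -0.7]
gripper_width: 0.625
```

Run:
```python
from h import *
t=r.capture('top'); s=r.capture('side')
crop('s',s,180,190,380,340,4,'pics/s3.png')
inc([.5814,.1779,.21],down(182))
```

```text
t 5.07 tcp [0.4149 0.0759 0.0333] j [ 32.8  18.2 -42.    0.4 -29.3 -31.2] F [-0.3  0.3 -0.5] g 54.6
INC turn [0.01 0.06 0.52] shift [-0.1751 -0.1715  0.0963]
```

View pics/s3.png

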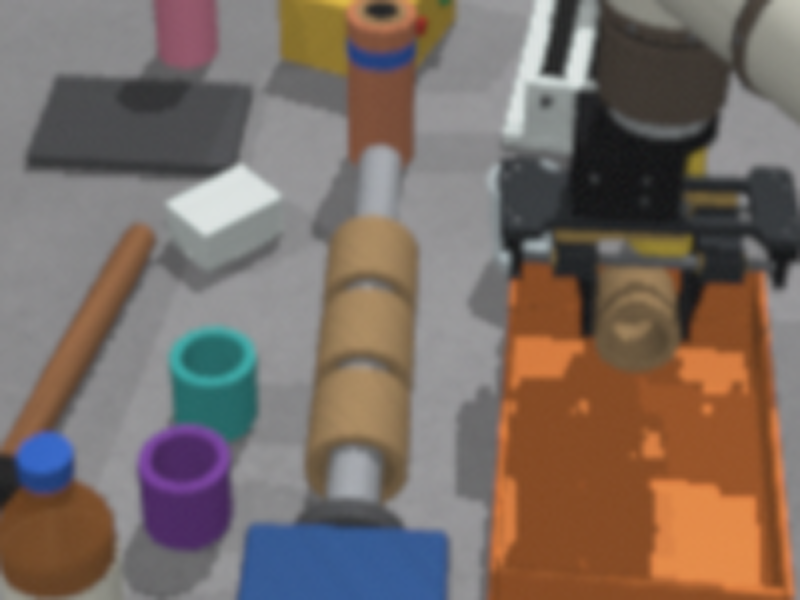

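Core0 is held just above the tray floor at side-crop (637,320). I'll release it and retract.

>>> move_arm(
  increments=[0,0,0,0.004,0,0,0.04,0,0,0,0.004,0,0,0.075,0,0,0,0.004,0,0,0.075,0,0,0,0.004,0,0,0.075,0,0,0,0.002,0,0,0.075,0,0,0,-0.02,0,0,0.075,0,0,0,-0.05,0,0,0.075,0,0,0,-0.09,0,0,0.08,0,0,0,-0.13,0,0,0.08,0,0,0,-0.165,-0.01,0.01,0.08,0,0,0,-0.165,-0.04,0.025,0.08,0,0,0,-0.165,-0.08,0.045,0.08],
)

```text
time_s: 6.07
tcp_pos: [0.489, 0.122, 0.202]
ee_rot: [[0.013, -0.999, -0.035], [0.005, -0.035, 0.999], [-1.0, -0.013, 0.004]]
wrist_force: [0.0, 1.0, -1.0]
gripper_width: 0.917
```

Run:
```python
from h import *
s=r.capture('side')
crop('s',s,180,190,380,340,4,'pics/s4.png')
inc([.5814,.1779,.19],down(182))
```

```text
t 6.12 tcp [0.4967 0.126  0.1993] j [ 32.6  12.2 -18.7   0.4 -58.3 -30.7] F [7.6 3.5 1. ] g 79.9
INC turn [0.12 0.13 0.91] shift [ 0.0108 -0.0864  0.0487]
```

View pics/s4.png

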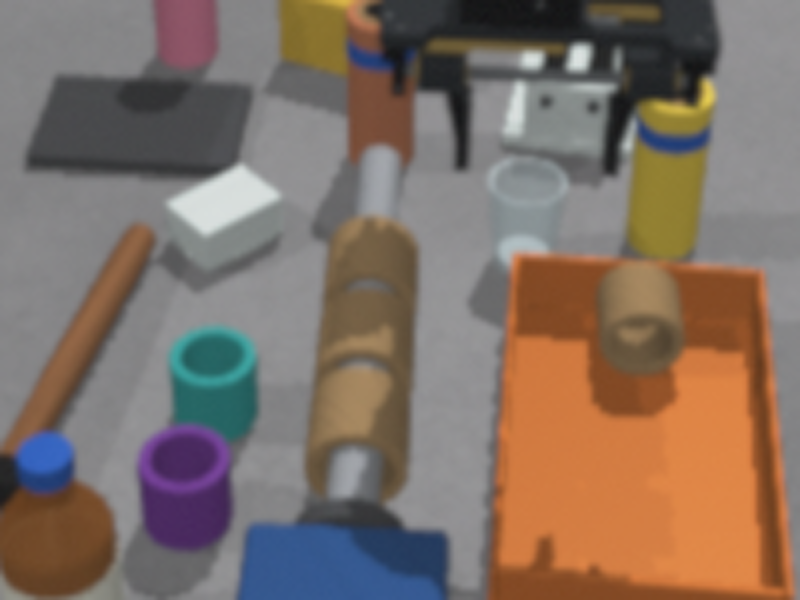

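Core0 lies in the tray at side-crop (640,320), and the others are unmoved. Core1 next.

>>> move_arm(
  increments=[0,0,0.9,0,-0.04,0.025,0.08,0,0,0.9,0,-0.07,0.04,0.08,0,0,0.9,0,-0.087,0.05,0.08,0,0,0.9,0,-0.087,0.05,0.08,0,0,0.9,0.03,-0.087,0.05,0.08,0,0,0.9,0.055,-0.087,0.05,0.08,0,0,0.9,0.061,-0.087,0.05,0.08,0,0,0.9,0.061,-0.087,0.05,0.04,0,0,0.9,0.061,-0.087,0.05,0.04,0,0,0.9,0.061,-0.087,0.05,0.04,0,0,0.9,0.061,-0.087,0.05,0.04,0,0,0.9,0.061,-0.087,0.05,0.04],
)

```text
time_s: 7.12
tcp_pos: [0.576, 0.1753, 0.1395]
ee_rot: [[-0.003, -0.999, -0.035], [0.002, -0.035, 0.999], [-1.0, 0.003, 0.002]]
wrist_force: [1.8, -0.2, 2.5]
gripper_width: 0.634
```

Run:
```python
from h import *
s=r.capture('side')
crop('s',s,180,190,380,340,4,'pics/s5.png')
inc([.585,.03,.145],down(182))
```

```text
t 7.17 tcp [0.576  0.1753 0.1395] j [ 32.2  24.3  -9.8  -0.2 -55.9 -30.1] F [ 3.4 -0.1  1.9] g 55.6
INC turn [ 0.02  0.11 -0.19] shift [-0.0058 -0.0038 -0.1455]
```

View pics/s5.png

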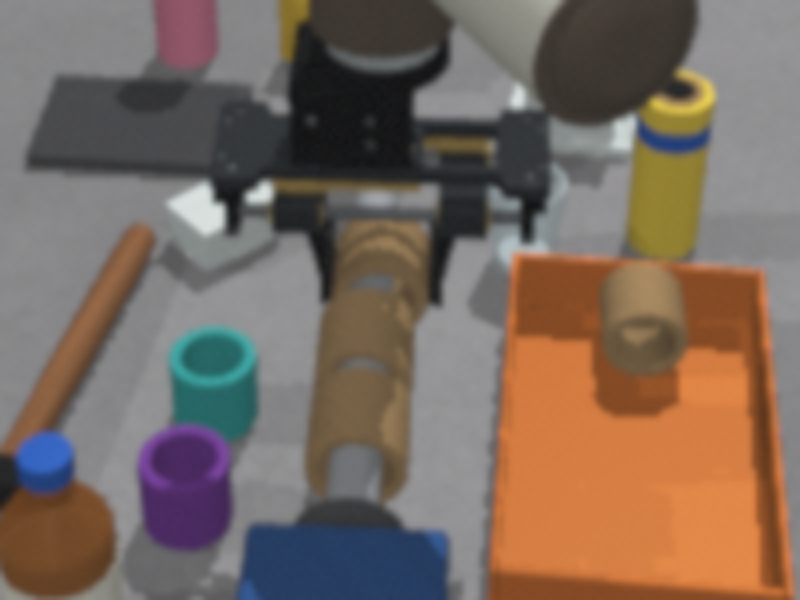

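>>> move_arm(
  increments=[0,0,0,-0.005,-0.005,0,0.04,0,0,0,-0.006,-0.005,-0.008,0.04,0,0,0,-0.006,-0.005,-0.022,0.04,0,0,0,-0.006,-0.005,-0.037,0.04,0,0,0,-0.006,-0.005,-0.052,0.04,0,0,0,-0.006,-0.005,-0.068,0.04,0,0,0,-0.006,-0.005,-0.084,0.04,0,0,0,-0.006,-0.005,-0.1,0.04,0,0,0,-0.006,-0.005,-0.116,0.04,0,0,0,-0.006,-0.005,-0.132,0.04,0,0,0,-0.006,-0.005,-0.148,0.04,0,0,0,-0.006,-0.005,-0.155,0.04],
)

```text
time_s: 8.17
tcp_pos: [0.5837, 0.0167, 0.1431]
ee_rot: [[-0.01, -0.999, -0.032], [-0.001, -0.032, 0.999], [-1.0, 0.01, -0.0]]
wrist_force: [0.7, 0.1, -0.5]
gripper_width: 0.64
```

Run:
```python
from h import *
s=r.capture('side')
crop('s',s,180,190,380,340,4,'pics/s6.png')
inc([.415,.14,.03],down(182))
```

```text
t 8.22 tcp [0.5837 0.0166 0.1431] j [ 17.4  22.7 -11.9  -0.2 -55.9 -15.6] F [ 0.2 -0.1 -0.1] g 55.7
INC turn [-0.22 -0.02 -0.59] shift [0.1148 0.1637 0.1287]
```

View pics/s6.png

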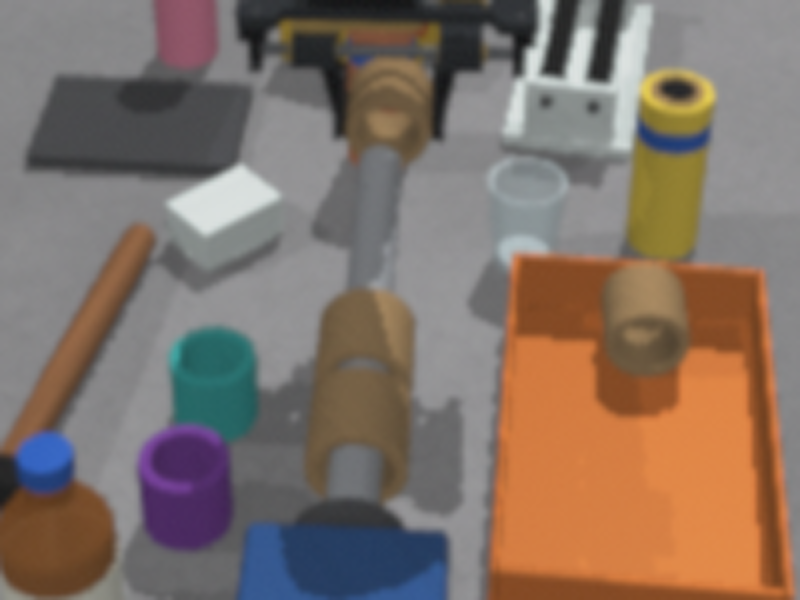

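>>> move_arm(
  increments=[0,0,-0.5,0,0.04,0,0.04,0,0,-0.5,0,0.08,0,0.04,0,0,-0.5,0,0.12,0.01,0.04,0,0,-0.5,0,0.15,0.035,0.04,0,0,-0.5,0,0.164,0.07,0.04,0,0,-0.5,0,0.164,0.105,0.04,0,0,-0.5,0.015,0.164,0.129,0.04,0,0,-0.5,0.045,0.164,0.129,0.04,0,0,-0.5,0.08,0.164,0.129,0.04,0,0,-0.5,0.105,0.164,0.129,0.04,0,0,-0.5,0.113,0.164,0.129,0.04,0,0,-0.5,0.113,0.164,0.129,0.04],
)

```text
time_s: 9.22
tcp_pos: [0.414, 0.1421, 0.0303]
ee_rot: [[-0.004, -0.999, -0.035], [-0.003, -0.035, 0.999], [-1.0, 0.004, -0.003]]
wrist_force: [0.1, -0.1, -1.1]
gripper_width: 0.641
```

Run:
```python
from h import *
s=r.capture('side')
crop('s',s,180,190,380,340,4,'pics/s7.png')
inc([.5793,.2436,.19],down(182))
```

```text
t 9.27 tcp [0.4153 0.1429 0.0318] j [ 40.3  19.9 -39.1   0.  -31.1 -38.4] F [ 0.4  0.6 -0.2] g 55.4
INC turn [ 0.01 -0.06 -0.06] shift [-0.1585 -0.1673  0.0947]
```

View pics/s7.png

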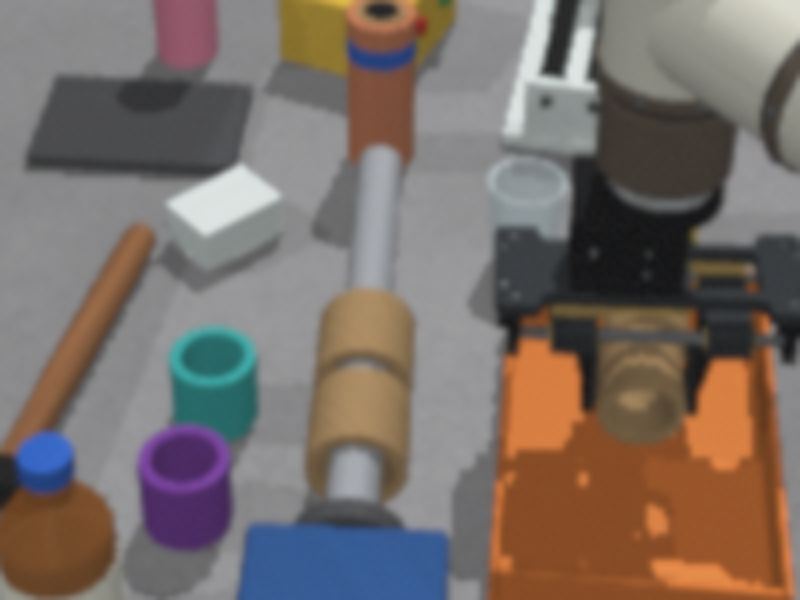

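Core1 is held inside the tray at side-crop (640,400). I'll release it and go above core2.

>>> move_arm(
  increments=[0,0,0,0.003,0,0,0.04,0,0,0,0.003,0,0,0.075,0,0,0,0.003,0,0,0.075,0,0,0,0.003,0,0,0.075,0,0,0,-0.02,0,0,0.08,0,0,0,-0.055,0,0,0.08,0,0,0,-0.095,0,0,0.08,0,0,0,-0.135,0,0.01,0.08,0,0,0,-0.165,-0.03,0.03,0.08,0,0,0,-0.165,-0.065,0.05,0.08,0,0,0,-0.165,-0.1,0.07,0.08,0,0,0,-0.165,-0.13,0.08,0.08],
)

```text
time_s: 10.27
tcp_pos: [0.5447, 0.2296, 0.1991]
ee_rot: [[0.004, -0.999, -0.036], [0.003, -0.036, 0.999], [-1.0, -0.004, 0.003]]
wrist_force: [0.3, 0.5, 0.1]
gripper_width: 0.916
```

Run:
```python
from h import *
s=r.capture('side')
crop('s',s,180,190,380,340,4,'pics/s8.png')
inc([.5793,.2436,.137],down(182))
```

```text
t 10.32 tcp [0.5495 0.2311 0.1973] j [ 38.4  20.5  -7.    0.2 -62.2 -36.4] F [7.2 2.7 2.2] g 80.3
INC turn [0.06 0.11 0.37] shift [ 0.0605 -0.0298  0.0113]
```

View pics/s8.png

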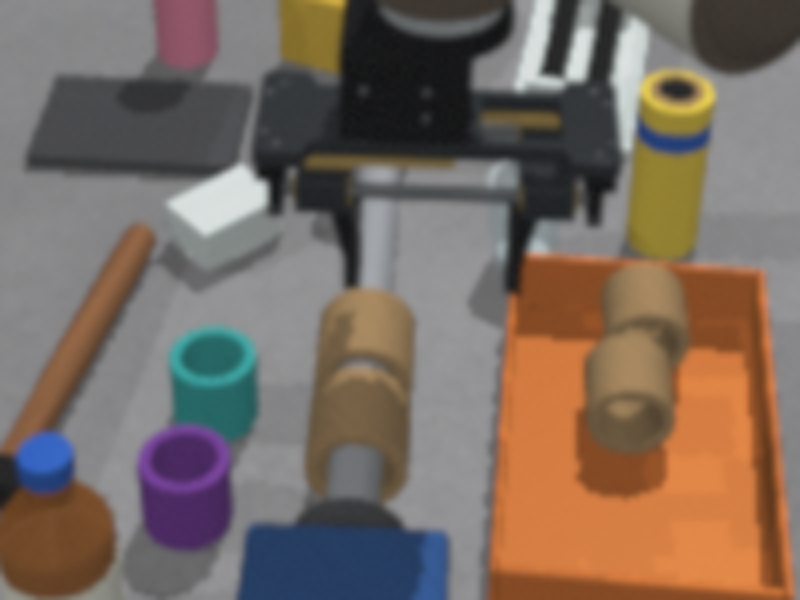

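>>> move_arm(
  increments=[0,0,0.4,0,-0.02,0.008,0.08,0,0,0.4,0,-0.035,0.013,0.08,0,0,0.4,0,-0.035,0.013,0.08,0,0,0.4,0.03,-0.035,0.013,0.08,0,0,0.4,0.053,-0.035,0.013,0.08,0,0,0.4,0.06,-0.035,0.013,0.08,0,0,0.4,0.06,-0.035,0.013,0.08,0,0,0.4,0.06,-0.035,0.013,0.04,0,0,0.4,0.06,-0.035,0.013,0.04,0,0,0.4,0.06,-0.035,0.013,0.04,0,0,0.4,0.06,-0.035,0.013,0.04,0,0,0.4,0.06,-0.035,0.013,0.04],
)

```text
time_s: 11.32
tcp_pos: [0.5774, 0.242, 0.138]
ee_rot: [[-0.005, -0.999, -0.035], [0.001, -0.035, 0.999], [-1.0, 0.005, 0.001]]
wrist_force: [0.5, 0.4, 2.6]
gripper_width: 0.625
```

>>> move_arm(
  increments=[0,0,0,-0.006,-0.002,0,0.04,0,0,0,-0.007,-0.002,-0.015,0.04,0,0,0,-0.007,-0.002,-0.035,0.04,0,0,0,-0.007,-0.002,-0.055,0.04,0,0,0,-0.007,-0.002,-0.077,0.04,0,0,0,-0.007,-0.002,-0.1,0.04,0,0,0,-0.007,-0.002,-0.122,0.04,0,0,0,-0.007,-0.002,-0.145,0.04,0,0,0,-0.007,-0.002,-0.168,0.04,0,0,0,-0.007,-0.002,-0.19,0.04,0,0,0,-0.007,-0.002,-0.21,0.04,0,0,0,-0.007,-0.002,-0.224,0.04],
)

```text
time_s: 12.32
tcp_pos: [0.5864, 0.0156, 0.1442]
ee_rot: [[-0.007, -0.999, -0.033], [-0.0, -0.033, 0.999], [-1.0, 0.007, -0.0]]
wrist_force: [-0.2, 0.5, -0.2]
gripper_width: 0.627
```

Run:
```python
from h import *
s=r.capture('side')
crop('s',s,180,190,380,340,4,'pics/s9.png')
inc([.415,.207,.03],down(182))
```

```text
t 12.37 tcp [0.5863 0.0142 0.1441] j [ 17.2  22.8 -11.6  -0.1 -56.  -15.3] F [ 0.3 -0.8 -1. ] g 54.4
INC turn [-0.19 -0.03 -0.44] shift [0.1152 0.1642 0.1982]
```

View pics/s9.png

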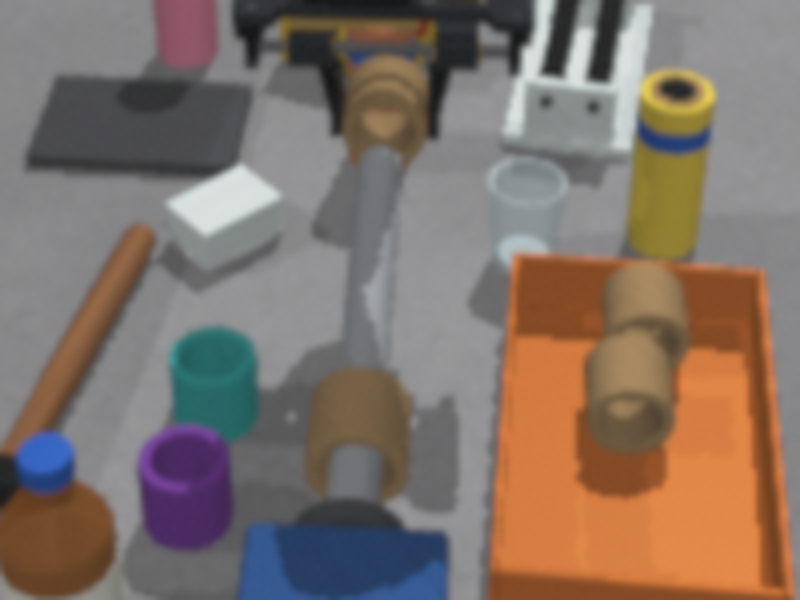

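Core2 is off; only core3 remains on the shaft. Core2 goes to the tray.

>>> move_arm(
  increments=[0,0,-0.4,0,0.04,0,0.04,0,0,-0.4,0,0.08,0,0.04,0,0,-0.4,0,0.115,0.012,0.04,0,0,-0.4,0,0.145,0.035,0.04,0,0,-0.4,0,0.164,0.07,0.04,0,0,-0.4,0,0.164,0.11,0.04,0,0,-0.4,0,0.164,0.15,0.04,0,0,-0.4,0.01,0.164,0.185,0.04,0,0,-0.4,0.035,0.164,0.197,0.04,0,0,-0.4,0.07,0.164,0.197,0.04,0,0,-0.4,0.1,0.164,0.197,0.04,0,0,-0.4,0.113,0.164,0.197,0.04],
)

```text
time_s: 13.37
tcp_pos: [0.4133, 0.2081, 0.029]
ee_rot: [[-0.004, -0.999, -0.035], [-0.004, -0.035, 0.999], [-1.0, 0.004, -0.004]]
wrist_force: [0.1, -0.1, 0.3]
gripper_width: 0.624
```

Run:
```python
from h import *
s=r.capture('side')
crop('s',s,180,190,380,340,4,'pics/s10.png')
inc([.5772,.3079,.19],down(182))
```

```text
t 13.42 tcp [0.4128 0.2074 0.0279] j [ 46.9  22.1 -35.9  -0.1 -32.5 -44.8] F [-0.3 -0.9 -2.9] g 54.3
INC turn [-0.02 -0.31 -0.37] shift [-0.1637 -0.1667  0.0939]
```

View pics/s10.png

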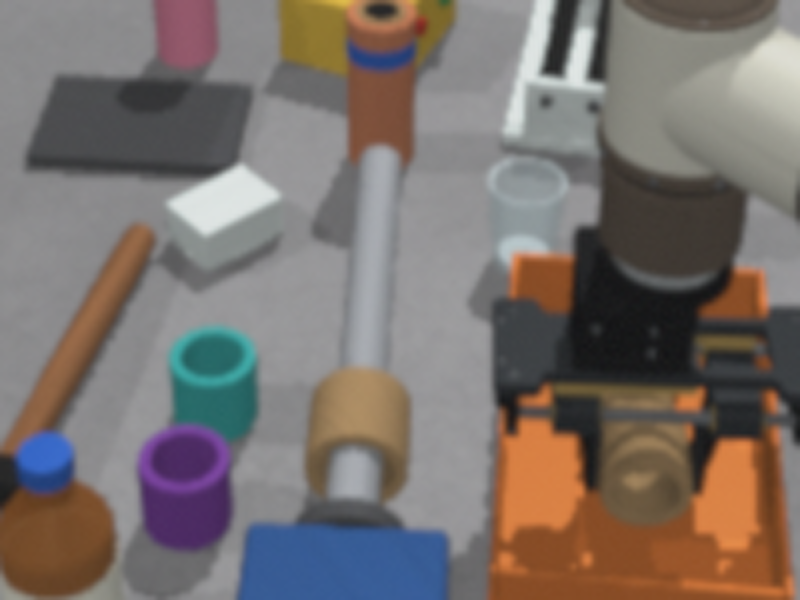

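>>> move_arm(
  increments=[0,0,0,0.001,0,0,0.04,0,0,0,0.001,0,0,0.075,0,0,0,0.001,0,0,0.075,0,0,0,0.001,0,0,0.075,0,0,0,-0.02,0,0,0.08,0,0,0,-0.055,0,0,0.08,0,0,0,-0.095,0,0,0.08,0,0,0,-0.135,0,0.01,0.08,0,0,0,-0.17,-0.03,0.03,0.08,0,0,0,-0.17,-0.065,0.05,0.08,0,0,0,-0.17,-0.1,0.07,0.08,0,0,0,-0.17,-0.13,0.08,0.08],
)

```text
time_s: 14.42
tcp_pos: [0.5445, 0.2956, 0.2053]
ee_rot: [[0.005, -0.999, -0.036], [0.005, -0.036, 0.999], [-1.0, -0.005, 0.004]]
wrist_force: [0.2, 0.6, -0.3]
gripper_width: 0.919
```

Run:
```python
from h import *
s=r.capture('side')
crop('s',s,180,190,380,340,4,'pics/s11.png')
inc([.5772,.3079,.137],down(182))
```

```text
t 14.47 tcp [0.5497 0.2972 0.2029] j [ 43.3  22.9  -2.3   0.2 -64.3 -41.3] F [7.3 3.6 1.2] g 79.7
INC turn [0.02 0.17 0.42] shift [ 0.0661 -0.0273  0.0095]
```

View pics/s11.png

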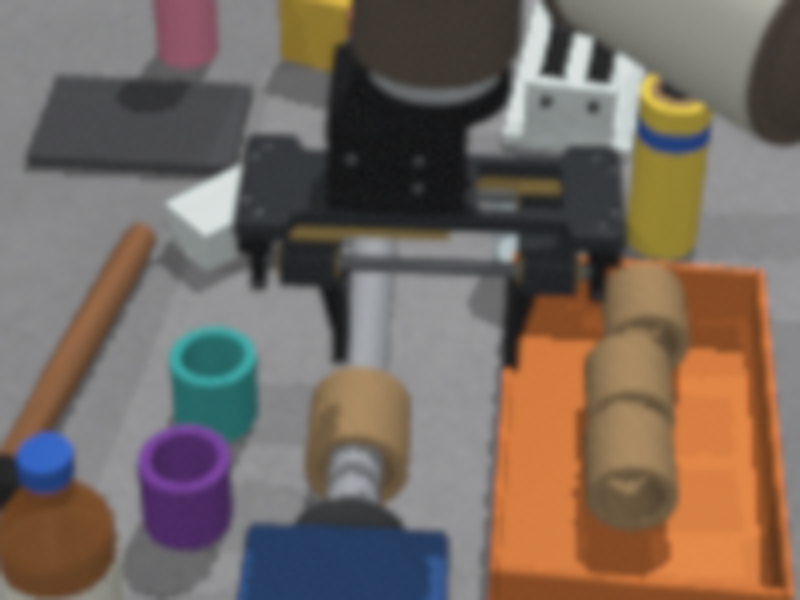

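Three cores are in the tray. Now core3.

>>> move_arm(
  increments=[0,0,0.4,0,-0.02,0.008,0.08,0,0,0.4,0,-0.034,0.012,0.08,0,0,0.4,0,-0.034,0.012,0.08,0,0,0.4,0.03,-0.034,0.012,0.08,0,0,0.4,0.058,-0.034,0.012,0.08,0,0,0.4,0.066,-0.034,0.012,0.08,0,0,0.4,0.066,-0.034,0.012,0.08,0,0,0.4,0.066,-0.034,0.012,0.04,0,0,0.4,0.066,-0.034,0.012,0.04,0,0,0.4,0.066,-0.034,0.012,0.04,0,0,0.4,0.066,-0.034,0.012,0.04,0,0,0.4,0.066,-0.034,0.012,0.04],
)

```text
time_s: 15.47
tcp_pos: [0.5763, 0.3071, 0.1372]
ee_rot: [[-0.005, -0.999, -0.035], [0.001, -0.035, 0.999], [-1.0, 0.005, 0.001]]
wrist_force: [-0.5, 0.9, 1.4]
gripper_width: 0.624
```

>>> move_arm(
  increments=[0,0,0,-0.006,-0.002,0,0.04,0,0,0,-0.007,-0.002,-0.015,0.04,0,0,0,-0.007,-0.002,-0.035,0.04,0,0,0,-0.007,-0.002,-0.055,0.04,0,0,0,-0.007,-0.002,-0.077,0.04,0,0,0,-0.007,-0.002,-0.1,0.04,0,0,0,-0.007,-0.002,-0.122,0.04,0,0,0,-0.007,-0.002,-0.145,0.04,0,0,0,-0.007,-0.002,-0.168,0.04,0,0,0,-0.007,-0.002,-0.19,0.04,0,0,0,-0.007,-0.002,-0.205,0.04,0,0,0,-0.007,-0.002,-0.21,0.04],
)

```text
time_s: 16.47
tcp_pos: [0.585, 0.0945, 0.1433]
ee_rot: [[-0.007, -0.999, -0.032], [-0.0, -0.032, 0.999], [-1.0, 0.007, -0.0]]
wrist_force: [-0.3, 1.2, 0.1]
gripper_width: 0.624
```

Run:
```python
from h import *
s=r.capture('side')
crop('s',s,180,190,380,340,4,'pics/s12.png')
inc([.585,.017,.145],down(182))
```

```text
t 16.52 tcp [0.5851 0.0949 0.1432] j [ 24.8  23.4 -10.8  -0.2 -56.2 -22.8] F [ 0.3 -0.1 -0.2] g 54.2
INC turn [-0.16 -0.01 -0.41] shift [-0.0017  0.0026 -0.0778]
```

View pics/s12.png

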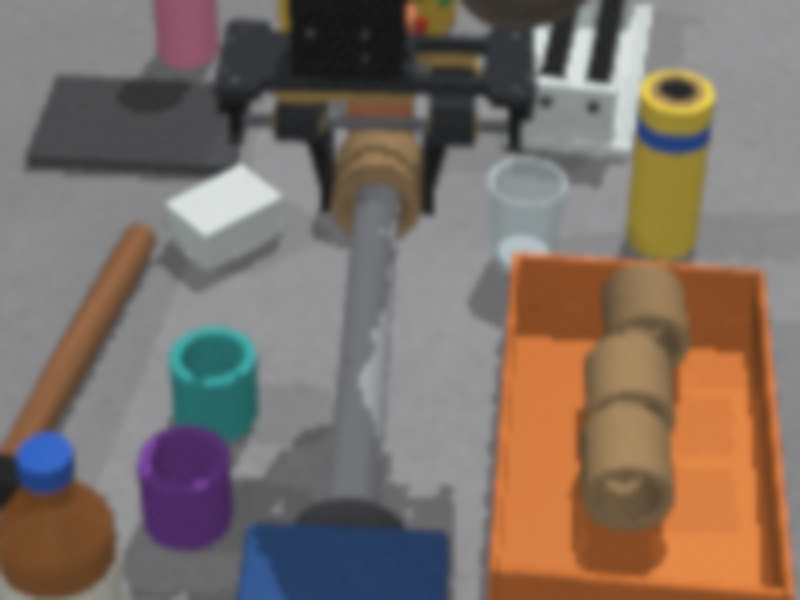

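>>> move_arm(
  increments=[0,0,0,0,0,-0.02,0.04,0,0,0,0,0,-0.045,0.04,0,0,0,0,0,-0.07,0.04,0,0,0,0,0,-0.082,0.04,0,0,0,0,0,-0.082,0.04,0,0,0,0,0.035,-0.082,0.04,0,0,0,0,0.075,-0.082,0.04,0,0,0,0,0.115,-0.075,0.04,0,0,0,0,0.14,-0.045,0.04,0,0,0,0,0.155,-0.01,0.04,0,0,0,0,0.164,0.03,0.04,0,0,0,0,0.164,0.07,0.04],
)

```text
time_s: 17.52
tcp_pos: [0.4166, 0.163, 0.1449]
ee_rot: [[-0.007, -0.999, -0.035], [0.001, -0.035, 0.999], [-1.0, 0.007, 0.001]]
wrist_force: [2.2, 0.0, -0.3]
gripper_width: 0.624
```

Run:
```python
from h import *
s=r.capture('side')
crop('s',s,180,190,380,340,4,'pics/s13.png')
inc([.415,.274,.03],down(182))
```

```text
t 17.57 tcp [0.4196 0.1698 0.1456] j [ 42.5  10.3 -29.8  -0.3 -49.8 -39.9] F [ 0.5  5.5 -0.3] g 54.5
INC turn [ 0.39  0.26 -0.06] shift [0.116  0.0001 0.1038]
```

View pics/s13.png

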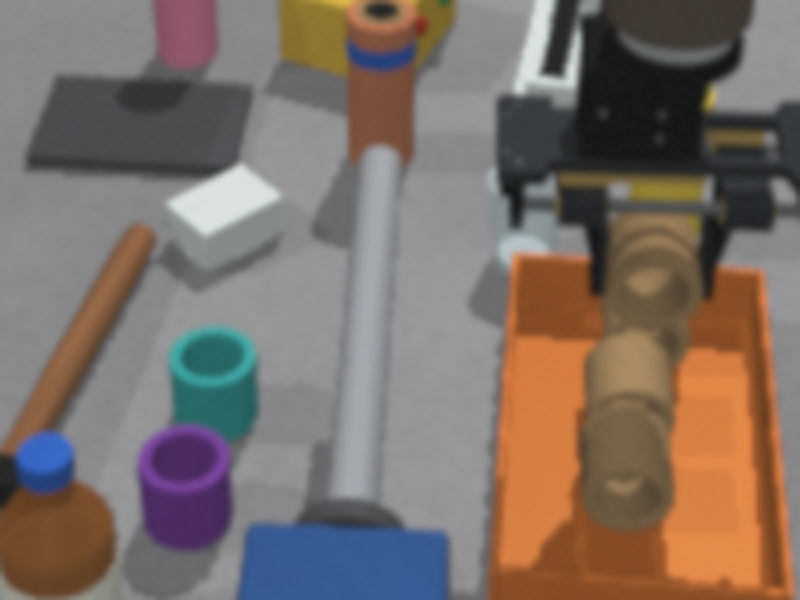

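>>> move_arm(
  increments=[0,0,0,0,-0.002,0.04,0.04,0,0,0,0,-0.002,0.08,0.04,0,0,0,0.01,-0.002,0.105,0.04,0,0,0,0.03,-0.002,0.111,0.04,0,0,0,0.06,-0.002,0.111,0.04,0,0,0,0.09,-0.002,0.111,0.04,0,0,0,0.109,-0.002,0.111,0.04,0,0,0,0.115,-0.002,0.111,0.04,0,0,0,0.116,-0.002,0.111,0.04,0,0,0,0.116,-0.002,0.111,0.075,0,0,0,0.116,-0.002,0.111,0.075,0,0,0,0.116,-0.002,0.111,0.075],
)

```text
time_s: 18.57
tcp_pos: [0.4169, 0.2732, 0.0292]
ee_rot: [[-0.005, -0.999, -0.035], [0.002, -0.035, 0.999], [-1.0, 0.005, 0.002]]
wrist_force: [0.2, 0.0, -0.3]
gripper_width: 0.771
```

>>> move_arm(
  increments=[0,0,0,-0.02,0,0,0.08,0,0,0,-0.05,0,0,0.08,0,0,0,-0.09,0,0,0.08,0,0,0,-0.13,0,0,0.08,0,0,0,-0.17,0,0,0.08,0,0,0,-0.2,0,-0.03,0.08,0,0,0,-0.21,0,-0.07,0.08,0,0,0,-0.21,0,-0.11,0.08,0,0,0,-0.21,0,-0.15,0.08,0,0,0,-0.21,0,-0.19,0.08,0,0,0,-0.21,0,-0.23,0.08,0,0,0,-0.21,0,-0.25,0.08],
)

```text
time_s: 19.57
tcp_pos: [0.4255, 0.0193, 0.2392]
ee_rot: [[-0.005, -0.999, -0.032], [0.0, -0.032, 0.999], [-1.0, 0.005, 0.001]]
wrist_force: [0.5, 0.6, 0.4]
gripper_width: 0.915
```

Run:
```python
from h import *
s=r.capture('side'); t=r.capture('top')
crop('s',s,180,150,380,365,3.7,'pics/s14.png')
crop('s',t,130,120,400,322,2.9,'pics/t14.png')
inc([.6,-.137,.2],down(182))
```

```text
t 19.67 tcp [0.4259 0.0198 0.2391] j [ 24.6   1.9 -24.4  -0.2 -63.9 -22.8] F [ 0.3  0.9 -0.3] g 80.0
INC turn [-0.29  0.04 -0.3 ] shift [ 0.0381 -0.1695 -0.162 ]
```

View pics/s14.png

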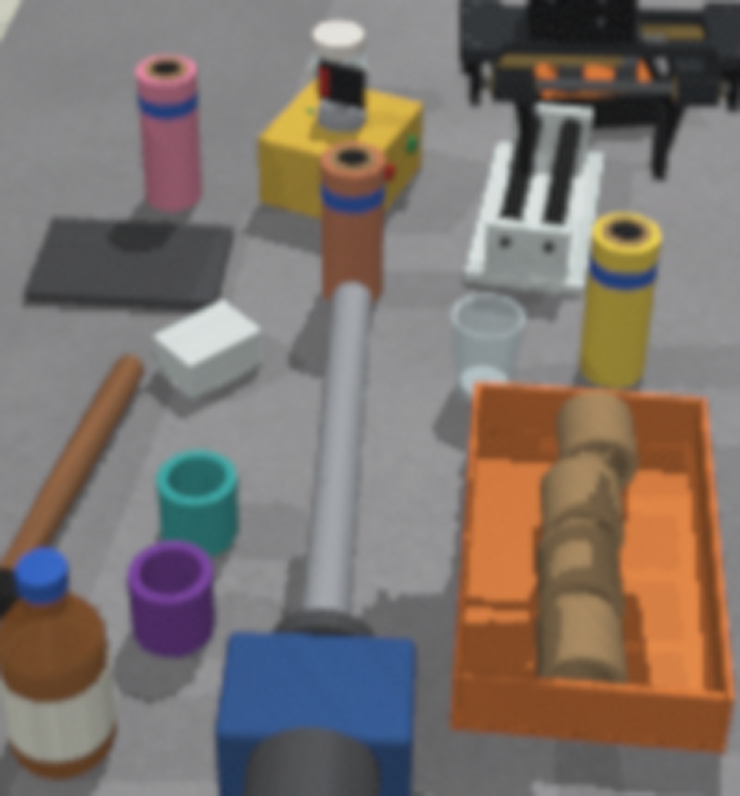

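View pics/t14.png

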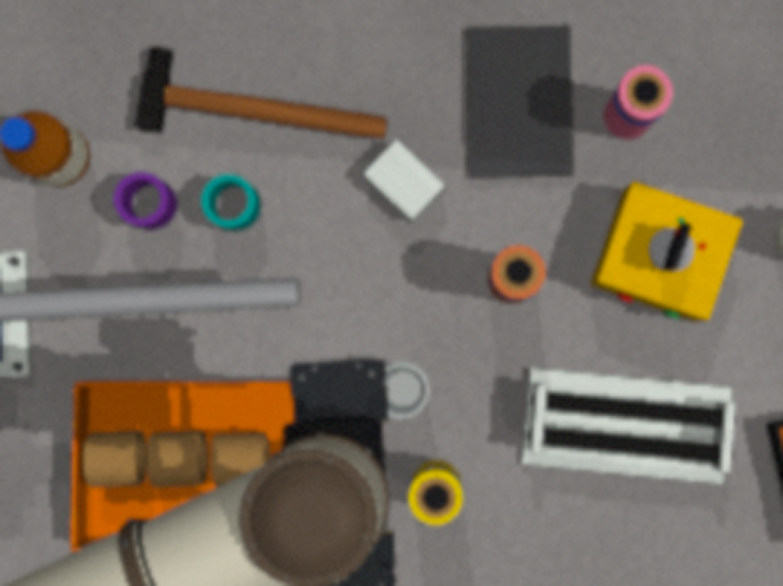

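All four cores are in the tray and the shaft is bare. Next is the roll: I'll approach with the tool tilted 65° from vertical at heading -50°, then pitch it over.

```bash
cat >> h.py <<'E'
def tilt(hyaw,a,sgn=-1): # tool x = cos a down + sin a h ; tool y horizontal
    h=np.array([np.cos(np.radians(hyaw)),np.sin(np.radians(hyaw)),0]); a=np.radians(a)
    x=np.cos(a)*np.array([0,0,-1.])+np.sin(a)*h
    y=sgn*np.cross([0,0,1.],h); return np.c_[x,y,np.cross(x,y)]
E
python3 - <<'E'
from h import *
def T(x,y,z): return back('top',((x+.5)/2.9-.5+130,(y+.5)/2.9-.5+120),z)
P=[T(*p,.053) for p in [(545,402),(721,428),(718,468),(545,442)]]
print(P,np.mean(P,0)); print('roll',T(518,272,.13))
def A(x,y,z): return back('side',((x+.5)/3.7-.5+180,(y+.5)/3.7-.5+150),z)
print('roll side',A(352,158,.13))
R=tilt(-50,65); print(R)
g=np.array([.6003,-.137,.084])+.007*R[:,0]; pre=g-.11*R[:,0]; print(g,pre)
inc([.5,-.03,.25],R)
E
```

```text
[array([ 0.4735, -0.1648,  0.053 ]), array([ 0.4439, -0.3411,  0.053 ]), array([ 0.404 , -0.3368,  0.053 ]), array([ 0.4334, -0.1638,  0.053 ])] [ 0.4387 -0.2516  0.053 ]
roll [ 0.6004 -0.1364  0.13  ]
roll side [ 0.6017 -0.1357  0.13  ]
[[ 0.5826 -0.766  -0.2717]
 [-0.6943 -0.6428  0.3237]
 [-0.4226  0.     -0.9063]]
[ 0.6044 -0.1419  0.081 ] [ 0.5403 -0.0655  0.1275]
t 19.67 tcp [0.4259 0.0198 0.2391] j [ 24.6   1.9 -24.4  -0.2 -63.9 -22.8] F [ 0.3  0.9 -0.3] g 80.0
INC turn [-33.89  62.59 -21.93] shift [-0.0113 -0.0725 -0.052 ]
```

>>> move_arm(
  increments=[-34,62.6,-22,-0.011,-0.072,-0.052,0.087,-34,62.6,-22,-0.011,-0.072,-0.052,0.087,-34,62.6,-22,-0.011,-0.072,-0.052,0.087,-34,62.6,-22,-0.011,-0.072,-0.052,0.087,-34,62.6,-22,-0.011,-0.072,-0.052,0.087,-34,62.6,-22,-0.011,-0.072,-0.052,0.087,-34,62.6,-22,-0.011,-0.072,-0.052,0.087,-34,62.6,-22,-0.011,-0.072,-0.052,0.087,-34,62.6,-22,-0.011,-0.072,-0.052,0.087,-34,62.6,-22,-0.011,-0.072,-0.052,0.087,-34,62.6,-22,-0.011,-0.072,-0.052,0.087,-34,62.6,-22,-0.011,-0.072,-0.052,0.087],
)

```text
time_s: 20.67
tcp_pos: [0.5068, -0.0228, 0.2525]
ee_rot: [[0.584, -0.763, -0.277], [-0.692, -0.646, 0.322], [-0.425, 0.004, -0.905]]
wrist_force: [0.8, -0.3, 0.3]
gripper_width: 1.002
```

Run:
```python
from h import *
R=tilt(-50,65)
s=r.capture('side'); t=r.capture('top')
cv2.imwrite('pics/s15.png',s[:,:,::-1]);crop('s',t,230,120,450,310,3,'pics/t15.png')
inc([0.5403,-.0655,.1275],R)
```

```text
t 20.77 tcp [ 0.506  -0.0238  0.2524] j [ 28.1   8.4 -61.2  91.7 -62.3 -67.1] F [-1.4 -1.2  1.1] g 87.0
INC turn [0.19 0.27 0.02] shift [0.1022 0.0003 0.0899]
```

View pics/s15.png

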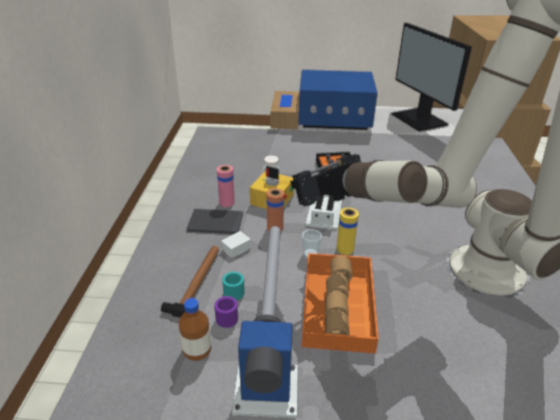

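View pics/t15.png

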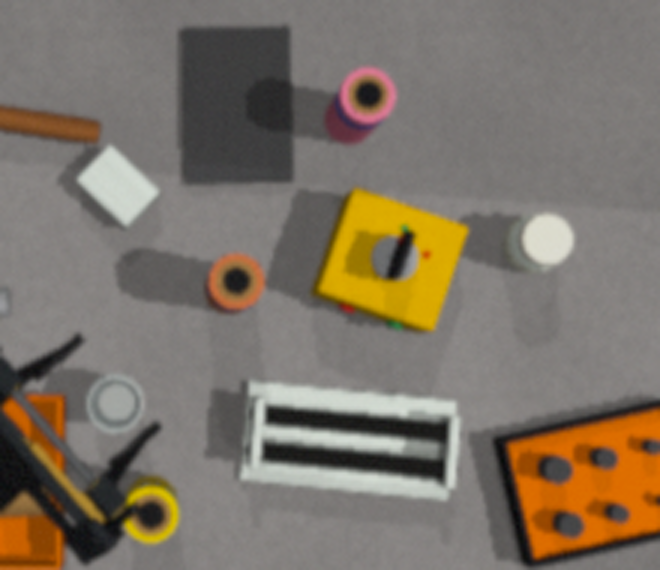

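>>> move_arm(
  increments=[0,0,0,0.04,0,-0.007,0.087,0,0,0,0.08,0,-0.013,0.087,0,0,0,0.12,0,-0.02,0.087,0,0,0,0.145,0.001,-0.024,0.087,0,0,0,0.156,0.001,-0.026,0.087,0,0,0,0.156,0.001,-0.026,0.087,0,0,0,0.156,0.001,-0.026,0.087],
)

```text
time_s: 21.35
tcp_pos: [0.6053, -0.1274, 0.2185]
ee_rot: [[0.561, -0.778, -0.283], [-0.705, -0.628, 0.33], [-0.434, 0.014, -0.901]]
wrist_force: [0.0, 0.3, -0.2]
gripper_width: 1.0
```

Run:
```python
from h import *
R=tilt(-50,65)
s=r.capture('side'); t=r.capture('top')
crop('s',s,200,90,480,300,2.8,'pics/s16.png');crop('s',t,200,120,420,310,3,'pics/t16.png')
inc([0.6044,-.1415,.081],R)
```

```text
t 21.45 tcp [ 0.6048 -0.1267  0.2185] j [  1.2  17.2 -53.7 117.6 -53.9 -70.3] F [-0.2  0.9 -0.5] g 86.8
INC turn [ 0.34  0.75 -1.28] shift [0.0699 0.0075 0.1191]
```

View pics/s16.png

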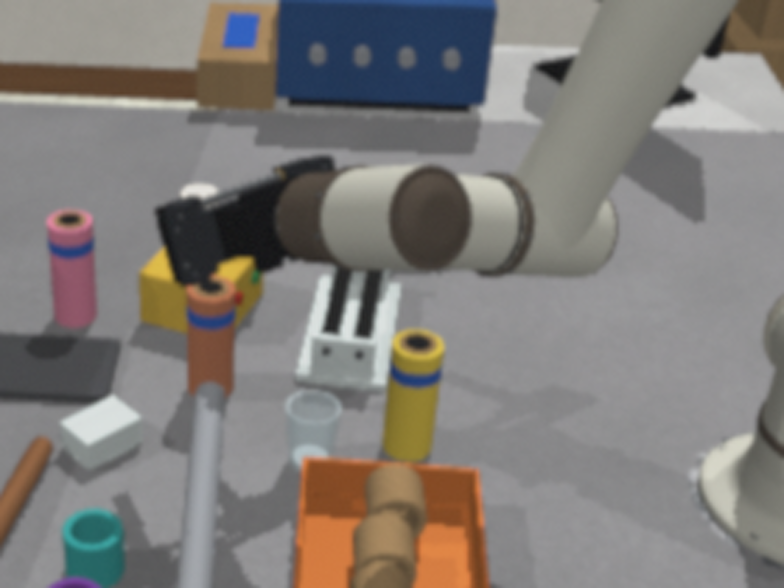

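View pics/t16.png

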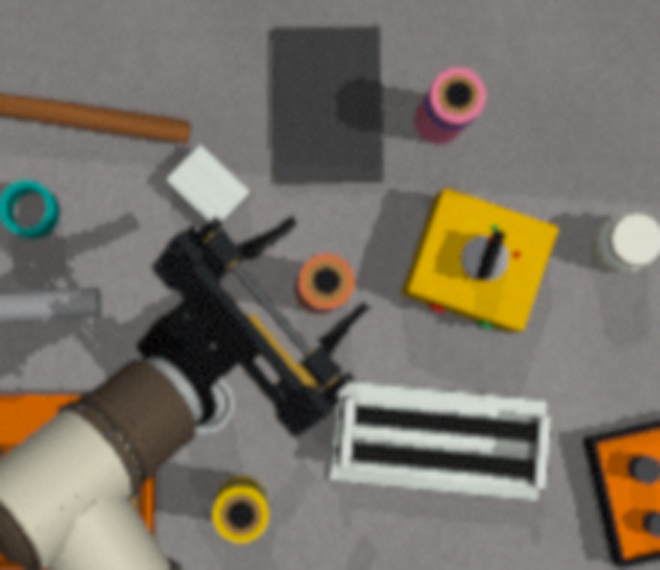

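Joint 4 is at its 117.6° limit, so this heading won't work. I'll fit the arm kinematics from the logged poses to choose a feasible one.

```bash
cat > kin.py <<'E'
import numpy as np
from scipy.spatial.transform import Rotation as Ro
from scipy.optimize import least_squares
def rot(ax,a): return Ro.from_euler(ax,a,degrees=True).as_matrix()
def fk(q,p,s4=1,s6=1):
    h,a,b,c,e,f,d,pz=p
    R=rot('z',q[0]); t=R@[a,0,h]
    R=R@rot('y',q[1]); t=t+R@[b,0,c]
    R=R@rot('y',-q[2]); t=t+R@[e,0,f]
    R=R@rot('x',s4*q[3])@rot('y',-q[4]); t=t+R@[d,0,pz]
    R=R@rot('x',s6*q[5]); return t,R
LO=np.array([-179.8,-69.2,-61.2,-181.2,-171.1,-177.4]);HI=np.array([179.8,118.1,80.6,117.6,-9.2,177.4])
E
python3 - <<'E'
from kin import *
D=[([-55.1988,22.0868,.3867,-.0237,-68.411,-14.8155],[.21343,-.58687,.22956]),
([2.1,6.8,-20.3,0,-62.9,-.1],[.448,-.1435,.2305]),([26.2,21,-7.7,-.1,-61.8,-24.2],[.582,.1089,.1869]),
([17.9,22.6,-11.8,.1,-55.2,-16.1],[.5892,.0222,.1456]),([32.8,18.2,-42,.4,-29.3,-31.2],[.4149,.0759,.0333]),
([46.9,22.1,-35.9,-.1,-32.5,-44.8],[.4128,.2074,.0279]),([24.6,1.9,-24.4,-.2,-63.9,-22.8],[.4259,.0198,.2391]),
([28.1,8.4,-61.2,91.7,-62.3,-67.1],[.506,-.0238,.2524]),([1.2,17.2,-53.7,117.6,-53.9,-70.3],[.6048,-.1267,.2185])]
for s4 in(1,-1):
  f=lambda p:np.concatenate([fk(q,p,s4)[0]-x for q,x in D])
  o=least_squares(f,[.3,0,0,.4,.3,0,.2,0]); print(s4,o.x.round(4),np.abs(o.fun).max())
  for s6 in(1,-1): print(s6,fk(D[-1][0],o.x,s4,s6)[1].round(3).tolist(), fk(D[0][0],o.x,s4,s6)[1].round(3).tolist())
E
```

```text
1 [-0.7947  0.5871  0.0235  0.6853  0.4208 -0.0643 -0.6016 -0.6095] 0.1591643301379344
1 [[0.531, 0.269, 0.803], [0.727, 0.341, -0.596], [-0.434, 0.901, -0.014]] [[-0.001, 0.648, 0.762], [0.001, 0.762, -0.648], [-1.0, 0.0, -0.002]]
-1 [[0.531, 0.302, -0.792], [0.727, -0.642, 0.244], [-0.434, -0.705, -0.56]] [[-0.001, 0.94, 0.342], [0.001, 0.342, -0.94], [-1.0, -0.001, -0.002]]
-1 [-0.0009  0.1939  0.0037  0.5244  0.4019  0.0373  0.1399 -0.1886] 0.15983414624027298
1 [[0.561, -0.275, -0.781], [-0.704, -0.654, -0.277], [-0.434, 0.705, -0.56]] [[-0.001, 0.648, 0.762], [0.002, 0.762, -0.648], [-1.0, 0.001, -0.002]]
-1 [[0.561, -0.283, 0.778], [-0.704, 0.33, 0.629], [-0.434, -0.901, -0.014]] [[-0.001, 0.94, 0.342], [0.002, 0.342, -0.94], [-1.0, -0.0, -0.002]]
```

```bash
cat > kin.py <<'E'
import numpy as np
from scipy.spatial.transform import Rotation as Ro
from scipy.optimize import least_squares
def rot(ax,a): return Ro.from_euler(ax,a,degrees=True).as_matrix()
RX=rot('x',-90)
def fk(q,p):
    h,a,b,c,e,f,d,pz,y1,y2,g,y3=p
    R=rot('z',q[0]); t=R@[a,y1,h]
    R=R@rot('y',q[1]); t=t+R@[b,0,c]
    R=R@rot('y',-q[2]); t=t+R@[e,0,f]
    R=R@rot('x',-q[3]); t=t+R@[0,y2,g]
    R=R@rot('y',-q[4]); t=t+R@[d,y3,pz]
    R=R@rot('x',-q[5])@RX; return t,R
LO=np.array([-179.8,-69.2,-61.2,-181.2,-171.1,-177.4]);HI=np.array([179.8,118.1,80.6,117.6,-9.2,177.4])
D=[([-55.1988,22.0868,.3867,-.0237,-68.411,-14.8155],[.21343,-.58687,.22956]),
([2.1,6.8,-20.3,0,-62.9,-.1],[.448,-.1435,.2305]),([26.2,21,-7.7,-.1,-61.8,-24.2],[.582,.1089,.1869]),
([17.9,22.6,-11.8,.1,-55.2,-16.1],[.5892,.0222,.1456]),([32.8,18.2,-42,.4,-29.3,-31.2],[.4149,.0759,.0333]),
([46.9,22.1,-35.9,-.1,-32.5,-44.8],[.4128,.2074,.0279]),([24.6,1.9,-24.4,-.2,-63.9,-22.8],[.4259,.0198,.2391]),
([28.1,8.4,-61.2,91.7,-62.3,-67.1],[.506,-.0238,.2524]),([1.2,17.2,-53.7,117.6,-53.9,-70.3],[.6048,-.1267,.2185])]
def F(p): return np.concatenate([fk(q,p)[0]-x for q,x in D]+[1e-3*(p-np.array([.3,0,0,.4,.4,0,.2,0,-.1,0,0,0]))])
o=least_squares(F,[.3,0,0,.4,.4,0,.2,0,-.1,0,0,0]); P=o.x
def ik(t,R,q0):
    def res(q):
        a,b=fk(q,P); return np.concatenate([(a-t)*10, Ro.from_matrix(b.T@R).as_rotvec()*2])
    best=None
    rng=np.random.default_rng(0)
    sols=[]
    for k in range(25):
        x0=np.clip(q0 if k==0 else q0+rng.normal(0,60,6),LO+1,HI-1)
        s=least_squares(res,x0,bounds=(LO,HI),x_scale=50.)
        if s.cost<1e-4: 
            if not any(np.abs(s.x-z).max()<2 for z in sols): sols.append(s.x)
        if best is None or s.cost<best.cost: best=s
    return sols,best
if __name__=='__main__':
    print(P.round(4)); print(np.abs(o.fun[:27]).max(), o.fun[:27].reshape(-1,3).round(4))
E
python3 kin.py
```

```text
[ 1.602e-01  1.300e-03 -1.300e-03  5.652e-01  4.216e-01 -3.000e-04
  2.989e-01  2.000e-04  2.000e-04 -8.000e-02  3.000e-04 -8.000e-02]
0.0003691805909788702 [[ 0.0001 -0.0002  0.    ]
 [-0.     -0.      0.0002]
 [-0.0003 -0.0003 -0.0001]
 [ 0.0002 -0.0003  0.0001]
 [-0.      0.0001  0.0001]
 [-0.0001  0.0001 -0.0001]
 [-0.0001  0.0004 -0.0001]
 [-0.0001  0.      0.    ]
 [ 0.0001 -0.     -0.    ]]
```

```bash
cat > s.py <<'E'
from kin import *
import warnings
def tilt(hyaw,a,sgn=-1):
    h=np.array([np.cos(np.radians(hyaw)),np.sin(np.radians(hyaw)),0]); a=np.radians(a)
    x=np.cos(a)*np.array([0,0,-1.])+np.sin(a)*h
    y=sgn*np.cross([0,0,1.],h); return np.c_[x,y,np.cross(x,y)]
q0=np.array([1.2,17.2,-53.7,60,-53.9,-70.3])
def w(q):
    h,a,b,c,e,f,d,pz,y1,y2,g,y3=P
    R=rot('z',q[0]); t=R@[a,y1,h]; R=R@rot('y',q[1]); t=t+R@[b,0,c]; R=R@rot('y',-q[2]); wc=t+R@[e,0,f]
    R=R@rot('x',-q[3]); w2=wc+R@[0,y2,g]; R=R@rot('y',-q[4]); w3=w2+R@[0,y3,0]; return wc,w2,w3
np.set_printoptions(precision=2,suppress=True)
import sys
for a in (65,):
 for hy in (-90,-75,-60,0,15,30,45,60):
  for sg in(-1,1):
   R=tilt(hy,a,sg); S,b=ik(np.array([.6003,-.137,.088])+.007*R[:,0],R,q0)
   for q in S: print('G',a,hy,sg,q.round(0),'w',*[x.round(2) for x in w(q)])
 for hf in(-98,82):
  for sg in(-1,1):
   R=tilt(hf,a-90,sg); S,b=ik(np.array([.442,-.253,.08])+.007*R[:,0],R,q0)
   for q in S: print('F',a,hf,sg,q.round(0),'w',*[x.round(2) for x in w(q)])
E
time python3 s.py
```

```text
G 65 -90 -1 [ 18.  41. -36.  67. -70. -77.] w [0.44 0.14 0.18] [0.52 0.14 0.19] [0.6  0.13 0.21]
G 65 -90 1 [ 18.  41. -36.  67. -70. 103.] w [0.44 0.14 0.18] [0.52 0.14 0.19] [0.6  0.13 0.21]
G 65 -75 -1 [ 13.  37. -47.  89. -65. -83.] w [0.38 0.09 0.19] [0.45 0.1  0.2 ] [0.53 0.12 0.21]
G 65 -75 1 [ 13.  37. -47.  89. -65.  97.] w [0.38 0.09 0.19] [0.45 0.1  0.2 ] [0.53 0.12 0.21]
G 65 -60 -1 [  2.  34. -54. 117. -64. -88.] w [0.33 0.01 0.21] [0.4  0.05 0.21] [0.47 0.09 0.21]
G 65 -60 1 [  2.  34. -54. 117. -64.  92.] w [0.33 0.01 0.21] [0.4  0.05 0.21] [0.47 0.09 0.21]
G 65 0 -1 [ -39.   31.  -35. -130.  -48. -110.] w [ 0.36 -0.29  0.26] [ 0.35 -0.21  0.24] [ 0.34 -0.14  0.21]
G 65 0 1 [ -39.   31.  -35. -130.  -48.   70.] w [ 0.36 -0.29  0.26] [ 0.35 -0.21  0.24] [ 0.34 -0.14  0.21]
G 65 15 -1 [ -37.   31.  -25. -107.  -49. -126.] w [ 0.42 -0.32  0.3 ] [ 0.38 -0.26  0.25] [ 0.34 -0.21  0.21]
G 65 15 1 [ -37.   31.  -25. -107.  -49.   54.] w [ 0.42 -0.32  0.3 ] [ 0.38 -0.26  0.25] [ 0.34 -0.21  0.21]
G 65 30 -1 [ -36.   33.  -17.  -90.  -56. -136.] w [ 0.47 -0.34  0.32] [ 0.42 -0.
[... 332 characters left out ...]
.41 -0.32  0.21]
G 65 60 -1 [ -32.   40.    0.  -69.  -76. -142.] w [ 0.58 -0.37  0.33] [ 0.52 -0.37  0.27] [ 0.47 -0.37  0.21]
G 65 60 1 [-32.  40.   0. -69. -76.  38.] w [ 0.58 -0.37  0.33] [ 0.52 -0.37  0.27] [ 0.47 -0.37  0.21]
F 65 -98 -1 [-27.  28. -11. -27. -63.  33.] w [ 0.53 -0.27  0.4 ] [ 0.48 -0.32  0.37] [ 0.42 -0.38  0.34]
F 65 -98 1 [ -27.   28.  -11.  -27.  -63. -147.] w [ 0.53 -0.27  0.4 ] [ 0.48 -0.32  0.37] [ 0.42 -0.38  0.34]
F 65 82 -1 [ -3.  20. -48.  48. -34. 132.] w [ 0.35 -0.02  0.3 ] [ 0.41 -0.07  0.32] [ 0.46 -0.13  0.34]
F 65 82 1 [ -3.  20. -48.  48. -34. -48.] w [ 0.35 -0.02  0.3 ] [ 0.41 -0.07  0.32] [ 0.46 -0.13  0.34]
real	0m32.878s
user	0m32.137s
sys	0m0.130s
```

The model fits to 0.4 mm. A heading of +15° works with j4 at -107, so I'll back out to tool-down first.

Run:
```python
from h import *
inc([.50,-.12,.30],tilt(-50,0,-1))
```

```text
t 21.45 tcp [ 0.6048 -0.1267  0.2185] j [  1.2  17.2 -53.7 117.6 -53.9 -70.3] F [-0.2  0.9 -0.5] g 86.8
INC turn [ -0.43 -64.25  -1.33] shift [-0.099   0.0784 -0.0415]
```

>>> move_arm(
  increments=[0,-5,0,-0.03,0.02,-0.02,0.087,0,-12,0,-0.05,0.035,-0.03,0.087,-0.4,-64.3,-1.3,-0.099,0.078,-0.042,0.087,-0.4,-64.3,-1.3,-0.099,0.078,-0.042,0.087,-0.4,-64.3,-1.3,-0.099,0.078,-0.042,0.087,-0.4,-64.3,-1.3,-0.099,0.078,-0.042,0.087,-0.4,-64.3,-1.3,-0.099,0.078,-0.042,0.087,-0.4,-64.3,-1.3,-0.099,0.078,-0.042,0.087,-0.4,-64.3,-1.3,-0.099,0.078,-0.042,0.087,-0.4,-64.3,-1.3,-0.099,0.078,-0.042,0.087,-0.4,-64.3,-1.3,-0.099,0.078,-0.042,0.087,-0.4,-64.3,-1.3,-0.099,0.078,-0.042,0.087],
)

```text
time_s: 22.45
tcp_pos: [0.5014, -0.1187, 0.3019]
ee_rot: [[0.0, -0.765, -0.644], [0.007, -0.644, 0.765], [-1.0, -0.005, 0.005]]
wrist_force: [0.9, -1.4, 0.4]
gripper_width: 0.998
```

Run:
```python
from h import *
inc([.48,-.16,.30],tilt(15,0,1))
```

```text
t 22.45 tcp [ 0.5014 -0.1187  0.3019] j [  4.5   8.7  -7.5  -0.4 -73.8  35.7] F [ 0.9 -1.4  0.4] g 86.8
INC turn [115.12   0.47  -0.14] shift [ 0.0016  0.043  -0.0178]
```

>>> move_arm(
  increments=[115,0,0,0,0.043,-0.018,0.087,115,0,0,0,0.043,-0.018,0.087,115,0,0,0,0.043,-0.018,0.087,115,0,0,0,0.043,-0.018,0.087,115,0,0,0,0.043,-0.018,0.087,115,0,0,0,0.043,-0.018,0.087,115,0,0,0,0.043,-0.018,0.087,115,0,0,0,0.043,-0.018,0.087,115,0,0,0,0.043,-0.018,0.087,115,0,0,0,0.043,-0.018,0.087,115,0,0,0,0.043,-0.018,0.087,115,0,0,0,0.043,-0.018,0.087],
)

```text
time_s: 23.45
tcp_pos: [0.4787, -0.1609, 0.3002]
ee_rot: [[-0.001, -0.691, 0.723], [0.001, 0.723, 0.691], [-1.0, 0.002, -0.0]]
wrist_force: [0.3, 0.3, 0.3]
gripper_width: 1.005
```

Run:
```python
from h import *
R=tilt(15,65,1); g=np.array([.6003,-.1365,.088])+.007*R[:,0]; print(g)
inc(g+[-.06,-.01,.14],R)
```

```text
[ 0.6064 -0.1349  0.085 ]
t 23.45 tcp [ 0.4787 -0.1609  0.3002] j [ -0.2   7.7  -9.1  -0.1 -73.3 -46.1] F [0.3 0.3 0.3] g 87.5
INC turn [ 25.46 -63.61 -16.32] shift [ 0.0751 -0.0352  0.0601]
```

>>> move_arm(
  increments=[25.5,-63.6,-16.3,0.075,-0.035,0.06,0.087,25.5,-63.6,-16.3,0.075,-0.035,0.06,0.087,25.5,-63.6,-16.3,0.075,-0.035,0.06,0.087,25.5,-63.6,-16.3,0.075,-0.035,0.06,0.087,25.5,-63.6,-16.3,0.075,-0.035,0.06,0.087,25.5,-63.6,-16.3,0.075,-0.035,0.06,0.087,25.5,-63.6,-16.3,0.075,-0.035,0.06,0.087,25.5,-63.6,-16.3,0.075,-0.035,0.06,0.087,25.5,-63.6,-16.3,0.075,-0.035,0.06,0.087,25.5,-63.6,-16.3,0.075,-0.035,0.06,0.087,25.5,-63.6,-16.3,0.075,-0.035,0.06,0.087,25.5,-63.6,-16.3,0.075,-0.035,0.06,0.087],
)

```text
time_s: 24.45
tcp_pos: [0.5447, -0.1454, 0.2227]
ee_rot: [[0.874, -0.258, 0.411], [0.237, 0.966, 0.104], [-0.424, 0.006, 0.906]]
wrist_force: [-0.6, -1.2, -1.0]
gripper_width: 0.997
```

Run:
```python
from h import *
R=tilt(15,65,1); g=np.array([.6003,-.1365,.088])+.007*R[:,0]
inc(g+[0,0,.12],R)
s=r.capture('side'); t=r.capture('top')
crop('s',s,200,90,480,300,2.8,'pics/s17.png');crop('s',t,200,120,420,310,3,'pics/t17.png')
```

```text
t 24.45 tcp [ 0.5447 -0.1454  0.2227] j [-36.    9.8 -24.2 -87.2 -44.9  23.4] F [-0.6 -1.2 -1. ] g 86.7
INC turn [-0.35 -0.09 -0.13] shift [ 0.0639 -0.0059  0.0105]
```

View pics/t17.png

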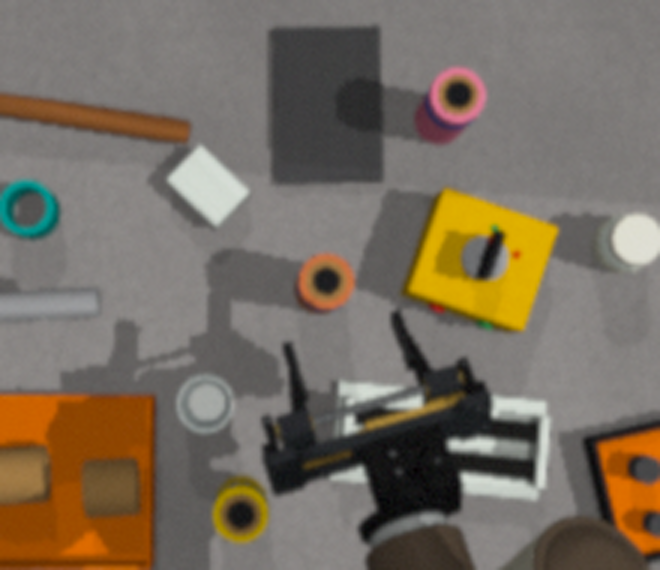

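The gripper is oriented correctly, facing the roll at top-crop (325,282). I'll go over it and descend.

>>> move_arm(
  increments=[-0.3,0,0,0.03,-0.003,0.005,0.087,-0.3,0,0,0.055,-0.006,0.009,0.087,-0.3,0,0,0.064,-0.006,0.01,0.087,-0.3,0,0,0.064,-0.006,0.01,0.087,-0.3,0,0,0.073,-0.006,-0.008,0.087,-0.3,0,0,0.085,-0.006,-0.034,0.087,-0.3,0,0,0.097,-0.006,-0.06,0.087,-0.3,0,0,0.107,-0.006,-0.081,0.087,-0.3,0,0,0.115,-0.006,-0.098,0.087,-0.3,0,0,0.115,-0.006,-0.098,0.087],
)

```text
time_s: 25.38
tcp_pos: [0.6072, -0.1341, 0.0835]
ee_rot: [[0.871, -0.266, 0.413], [0.24, 0.964, 0.113], [-0.428, 0.001, 0.904]]
wrist_force: [-0.1, 0.1, 0.2]
gripper_width: 1.0
```

Run:
```python
from h import *
R=tilt(15,65,1); g=np.array([.6003,-.1365,.088])+.007*R[:,0]
inc(g,R)
s=r.capture('side'); t=r.capture('top')
crop('s',s,220,110,400,245,4.4,'pics/s18.png');crop('s',t,260,150,400,250,5,'pics/t18.png')
```

```text
t 25.38 tcp [ 0.6072 -0.1341  0.0835] j [ -37.1   30.8  -24.8 -106.4  -48.4   53. ] F [-0.1  0.1  0.2] g 87.0
INC turn [ 0.11 -0.37 -0.39] shift [-0.0015 -0.0006  0.0009]
```

View pics/t18.png

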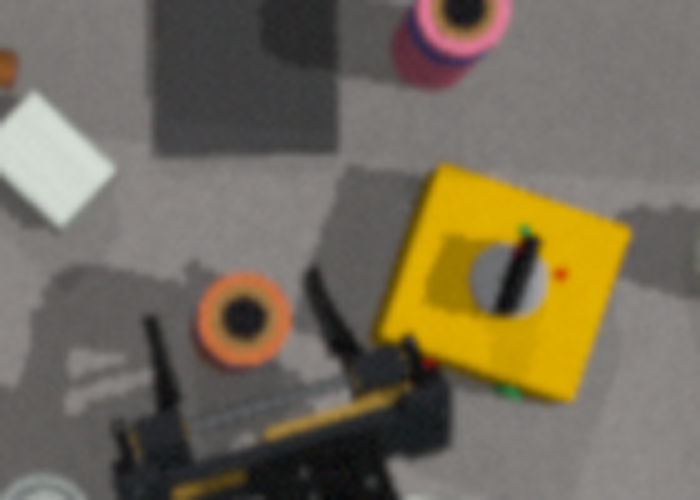

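View pics/s18.png

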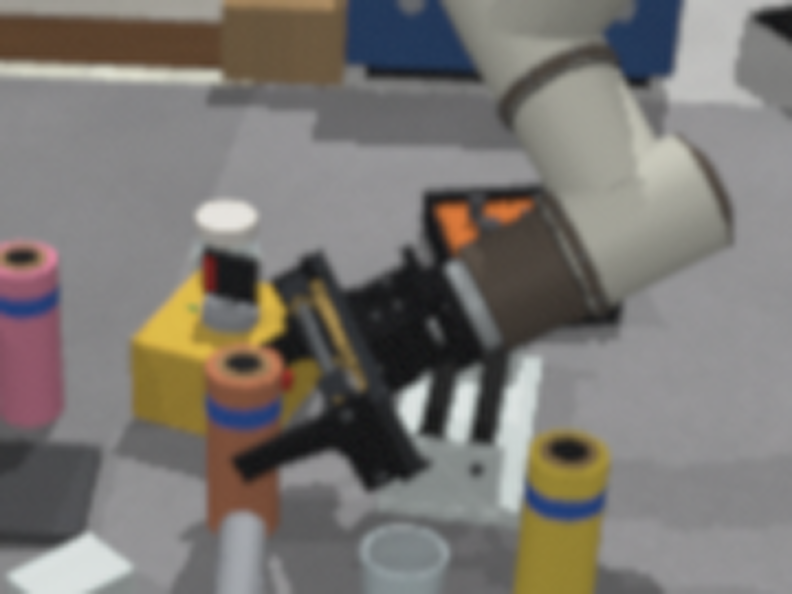

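The fingers straddle the roll, with side-crop tips near (245,465). Closing now.

>>> move_arm(
  increments=[0,0,0,0,0,0,0.04,0,0,0,0,0,0,0.04,0,0,0,0,0,0,0.04,0,0,0,0,0,0,0.04,0,0,0,0,0,0,0.04,0,0,0,0,0,0,0.04,0,0,0,0,0,0,0.04,0,0,0,0,0,0,0.04],
)

```text
time_s: 26.15
tcp_pos: [0.6095, -0.1352, 0.0883]
ee_rot: [[0.875, -0.265, 0.405], [0.238, 0.964, 0.116], [-0.421, -0.005, 0.907]]
wrist_force: [-1.3, 0.6, 2.5]
gripper_width: 0.587
```

Run:
```python
from h import *
# lift target: world up .15
s=r.sense(); inc(s['tcp_pos']+[-.03,-.02,.16],s['ee_rot'])
```

```text
t 26.15 tcp [ 0.6095 -0.1352  0.0883] j [ -37.1   30.5  -24.6 -106.6  -48.5   53.1] F [-1.3  0.6  2.5] g 51.1
INC turn [0. 0. 0.] shift [-0.0984 -0.0121  0.1306]
```

Gripped at 51 mm. I'll lift straight up first, then back.

>>> move_arm(
  increments=[0,0,0,-0.006,0,0.014,0.04,0,0,0,-0.015,0,0.032,0.04,0,0,0,-0.025,0,0.054,0.04,0,0,0,-0.036,0,0.078,0.04,0,0,0,-0.048,-0.002,0.102,0.04,0,0,0,-0.062,-0.004,0.122,0.04,0,0,0,-0.08,-0.008,0.128,0.04,0,0,0,-0.098,-0.012,0.131,0.04,0,0,0,-0.098,-0.012,0.131,0.04,0,0,0,-0.098,-0.012,0.131,0.04],
)

```text
time_s: 26.98
tcp_pos: [0.5789, -0.1551, 0.247]
ee_rot: [[0.874, -0.263, 0.408], [0.236, 0.965, 0.115], [-0.424, -0.004, 0.906]]
wrist_force: [-0.1, 0.5, -4.8]
gripper_width: 0.588
```

Run:
```python
from h import *
s=r.capture('side'); t=r.capture('top')
crop('s',s,220,90,400,225,4.4,'pics/s19.png');cv2.imwrite('pics/t19.png',cv2.resize(t[120:320,240:460],None,fx=3.6,fy=3,interpolation=2)[:,:,::-1])
# cradle model overlay-fit view (top)
crop('s',t,290,230,400,300,7,'pics/cr.png')
inc([.52,-.18,.26],tilt(49,20,1))
```

```text
t 27.08 tcp [ 0.5794 -0.1548  0.2461] j [-32.7  10.1 -19.  -83.6 -42.5  16.6] F [ 0.4  0.1 -3.9] g 51.3
INC turn [-25.42  43.49  23.43] shift [-0.0638 -0.0087 -0.0146]
```

View pics/s19.png

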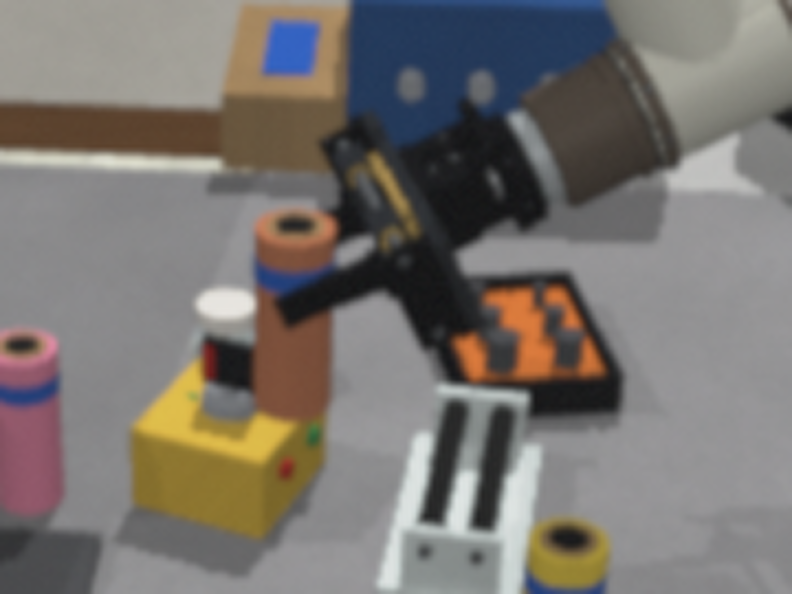

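The roll is lifted upright at side-crop (293,310). I'll check the cradle precisely.

```bash
cat > cr.py <<'E'
from h import *
import sys
t=cv2.imread('pics/t14.png') # 2.9x crop at (130,120)
def cradle(cx,cy,yaw,n='top'):
    a=np.radians(yaw); R=np.array([[np.cos(a),-np.sin(a),0],[np.sin(a),np.cos(a),0],[0,0,1]])
    L=[]
    def add(p,c): L.append((proj(n,np.array(p)@R.T+[cx,cy,0]),c))
    add([[-.05,-.105,.012],[.05,-.105,.012],[.05,.105,.012],[-.05,.105,.012],[-.05,-.105,.012]],(0,0,255))
    for s in(1,-1):
        add([[-.035,s*.09,.06],[.035,s*.09,.06]],(0,255,0))
        add([[s*.018,-.09,.055],[s*.018,.09,.055]],(255,0,0))
    return L
def draw(im,L,x0,y0,s,f):
    im=im.copy()
    for P,c in L:
        cv2.polylines(im,[np.round((P+.5-[x0,y0])*s).astype(int)],False,c,1)
    cv2.imwrite(f,im)
cx,cy,yaw=map(float,sys.argv[1:4])
im=cv2.imread('pics/t15.png'); o=im[330:540,200:500]
draw(cv2.resize(o,None,fx=2.5,fy=2.5),cradle(cx,cy,yaw),230+200/3,120+330/3,7.5,'pics/ov.png')
E
python3 cr.py .443 -.253 -6.5
```

```text
(no output)
```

View pics/ov.png

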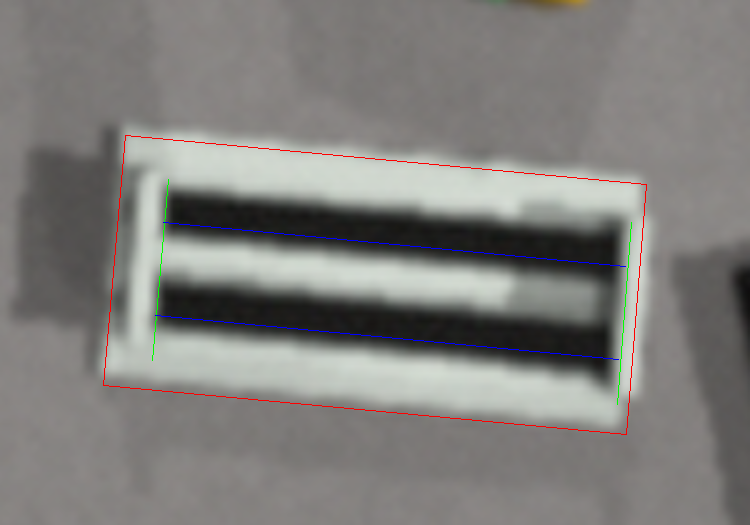

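>>> move_arm(
  increments=[-25.4,43.5,23.4,-0.064,-0.009,-0.03,0.04,-25.4,43.5,23.4,-0.064,-0.009,-0.03,0.04,-25.4,43.5,23.4,-0.064,-0.009,-0.03,0.04,-25.4,43.5,23.4,-0.064,-0.009,-0.03,0.04,-25.4,43.5,23.4,-0.064,-0.009,-0.03,0.04,-25.4,43.5,23.4,-0.064,-0.009,-0.03,0.04,-25.4,43.5,23.4,-0.064,-0.009,-0.03,0.04,-25.4,43.5,23.4,-0.064,-0.009,-0.03,0.04,-25.4,43.5,23.4,-0.064,-0.009,-0.03,0.04,-25.4,43.5,23.4,-0.064,-0.009,-0.03,0.04],
)

```text
time_s: 27.92
tcp_pos: [0.5147, -0.1805, 0.2456]
ee_rot: [[0.224, -0.755, 0.616], [0.261, 0.655, 0.709], [-0.939, 0.001, 0.344]]
wrist_force: [-1.4, 0.1, -5.5]
gripper_width: 0.59
```

```bash
cat > pl.py <<'E'
from h import *
Rg=np.array([[0.875,-0.265,0.405],[0.238,0.964,0.116],[-0.421,-0.005,0.907]])
U,_,V=np.linalg.svd(Rg);Rg=U@V
c=Rg.T@(np.array([.6005,-.1365,.065])-[.6095,-.1352,.0883]); ax=Rg.T@[0,0,1]
a=np.degrees(np.arctan2(np.hypot(*Rg[:2,0]),-Rg[2,0]))
Rf=tilt(83.5,a-90,1)
def tcp(center): return np.array(center)-Rf@c
E
python3 - <<'E'
from pl import *
s=r.sense(); print('roll c',c,'ax now',s['ee_rot']@ax,'center now',s['tcp_pos']+s['ee_rot']@c,'ax final',Rf@ax)
inc(tcp([.446,-.252,.2]),Rf)
sd=r.capture('side'); crop('s',sd,220,90,400,225,4.4,'pics/s20.png')
E
```

```text
roll c [ 0.0016  0.0012 -0.0249] ax now [0.4678 0.5301 0.7072] center now [ 0.4988 -0.1969  0.2355] ax final [0.1182 0.993  0.    ]
t 27.92 tcp [ 0.5147 -0.1805  0.2456] j [-13.1  11.6  -7.3 -20.  -63.  -20. ] F [-1.4  0.1 -5.5] g 51.3
INC turn [-35.28  43.64  -1.56] shift [ 0.0241  0.0171 -0.0931]
```

View pics/s20.png

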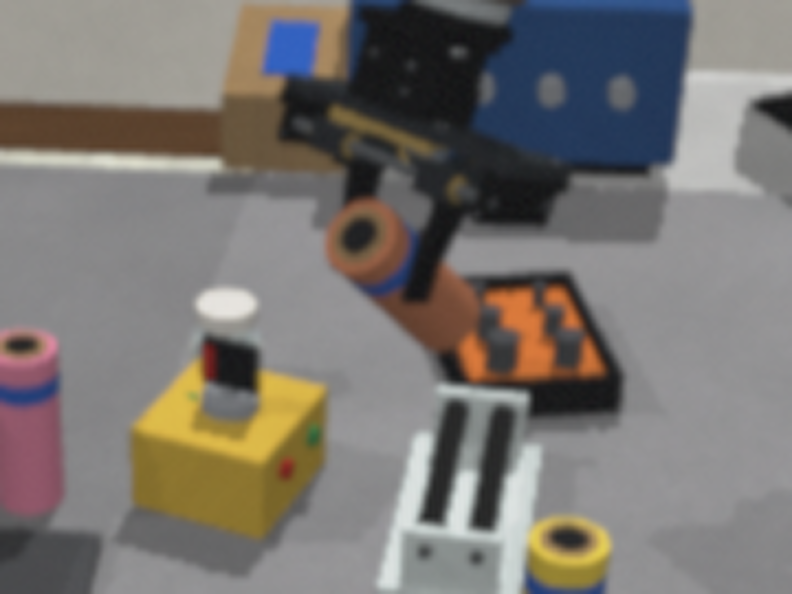

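The roll is tilting as planned, at side-crop (400,280). Next I'll level it and move above the cradle.

>>> move_arm(
  increments=[-35.3,43.6,-1.6,0.024,0.017,-0.093,0.04,-35.3,43.6,-1.6,0.024,0.017,-0.093,0.04,-35.3,43.6,-1.6,0.024,0.017,-0.093,0.04,-35.3,43.6,-1.6,0.024,0.017,-0.093,0.04,-35.3,43.6,-1.6,0.024,0.017,-0.093,0.04,-35.3,43.6,-1.6,0.024,0.017,-0.093,0.04,-35.3,43.6,-1.6,0.024,0.017,-0.093,0.04,-35.3,43.6,-1.6,0.024,0.017,-0.093,0.04,-35.3,43.6,-1.6,0.024,0.017,-0.093,0.04,-35.3,43.6,-1.6,0.024,0.017,-0.093,0.04,-35.3,43.6,-1.6,0.024,0.017,-0.093,0.04],
)

```text
time_s: 28.88
tcp_pos: [0.4492, -0.2315, 0.1933]
ee_rot: [[-0.044, -0.993, 0.109], [-0.419, 0.118, 0.9], [-0.907, -0.006, -0.421]]
wrist_force: [0.2, -0.3, -4.0]
gripper_width: 0.593
```

```bash
cat >> pl.py <<'E'
def over(n,center,axis,im,x0,y0,s,f):
    axis=axis/np.linalg.norm(axis); u=np.cross(axis,[1,0,0]);u/=np.linalg.norm(u);v=np.cross(axis,u)
    th=np.linspace(0,2*np.pi,40)
    o=cv2.resize(np.ascontiguousarray(im[:,:,::-1]),None,fx=s,fy=s,interpolation=2)
    for e in(-.065,.065):
        Q=center+e*axis+.026*(np.outer(np.cos(th),u)+np.outer(np.sin(th),v))
        cv2.polylines(o,[np.round((proj(n,Q)+.5-[x0,y0])*s).astype(int)],True,(0,255,0),1)
    cv2.imwrite(f,o)
E
python3 - <<'E'
from pl import *
s=r.sense(); C0=s['tcp_pos']+s['ee_rot']@c; A=s['ee_rot']@ax; print('ax now',A,'center now',C0)
inc(tcp([.446,-.252,.078]),Rf)
sd=r.capture('side'); t=r.capture('top')
over('side',C0,A,sd[110:245,220:400],220,110,4.4,'pics/s21.png'); over('top',C0,A,t[200:320,270:430],270,200,5,'pics/t21.png')
E
```

```text
ax now [0.1225 0.9925 0.0002] center now [ 0.4452 -0.2544  0.2023]
t 28.88 tcp [ 0.4492 -0.2315  0.1933] j [  3.7  10.8 -36.3  31.8 -52.  -32.3] F [ 0.2 -0.3 -4. ] g 51.6
INC turn [-0.36  0.01  0.18] shift [0.1117 0.0003 0.0546]
```

View pics/s21.png

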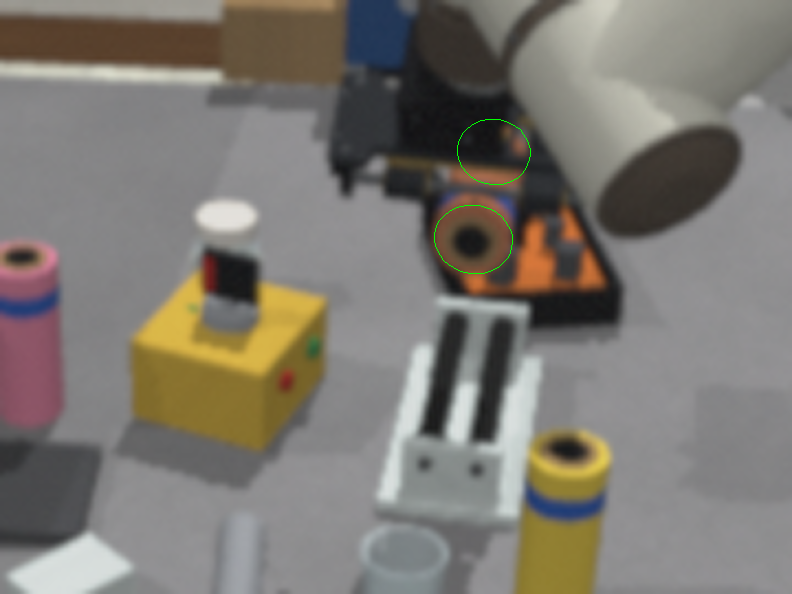

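View pics/t21.png

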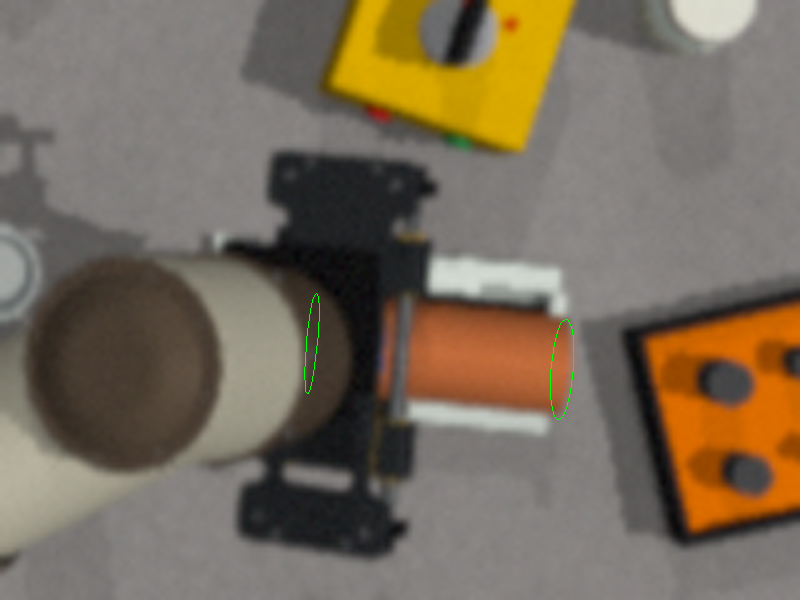

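The overlay of the expected roll pose agrees with both views to a few mm. Lowering.

>>> move_arm(
  increments=[-0.3,0,0.2,0.018,0,0.009,0.04,-0.3,0,0.2,0.036,0,0.018,0.04,-0.3,0,0.2,0.054,0,0.027,0.04,-0.3,0,0.2,0.07,0,0.035,0.04,-0.3,0,0.2,0.084,0.001,0.042,0.04,-0.3,0,0.2,0.095,0.001,0.047,0.04,-0.3,0,0.2,0.103,0.001,0.051,0.04,-0.3,0,0.2,0.107,0.001,0.053,0.04,-0.3,0,0.2,0.11,0.001,0.054,0.04,-0.3,0,0.2,0.11,0.001,0.054,0.04],
)

```text
time_s: 29.82
tcp_pos: [0.4497, -0.2293, 0.0709]
ee_rot: [[-0.048, -0.994, 0.101], [-0.421, 0.112, 0.9], [-0.906, 0.001, -0.424]]
wrist_force: [-1.1, 0.9, -4.0]
gripper_width: 0.586
```

Run:
```python
from pl import *
s=r.sense(); C0=s['tcp_pos']+s['ee_rot']@c; A=s['ee_rot']@ax; print('ax now',A,'center now',C0)
inc(tcp([.446,-.252,.076]),Rf)
sd=r.capture('side'); t=r.capture('top')
over('side',C0,A,sd[110:245,220:400],220,110,4.4,'pics/s22.png'); over('top',C0,A,t[200:320,270:430],270,200,5,'pics/t22.png')
```

```text
ax now [ 0.1169  0.9931 -0.0028] center now [ 0.4458 -0.2523  0.0799]
t 29.82 tcp [ 0.4497 -0.2293  0.0709] j [  0.4  20.5 -47.9  47.8 -34.6 -49.8] F [-1.1  0.9 -4. ] g 51.0
INC turn [ 0.08 -0.16 -0.  ] shift [ 0.0034 -0.0002  0.002 ]
```

View pics/s22.png

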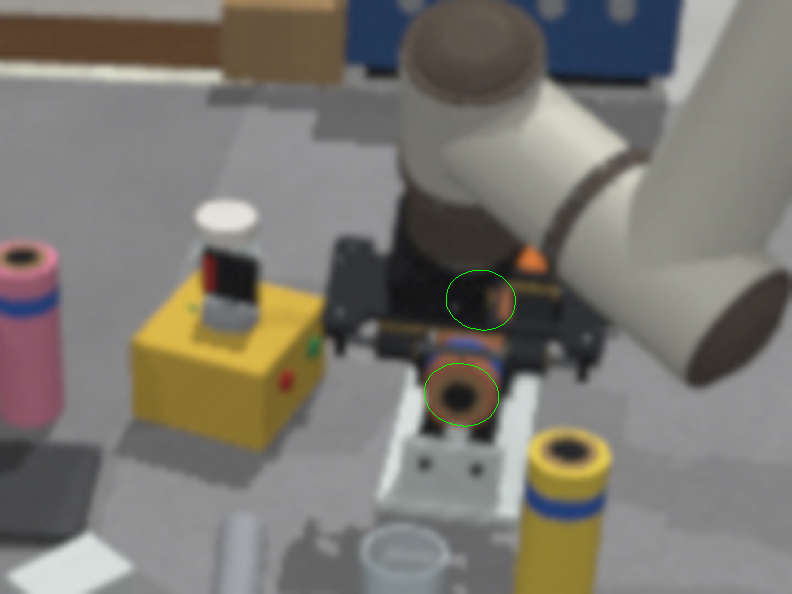

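View pics/t22.png

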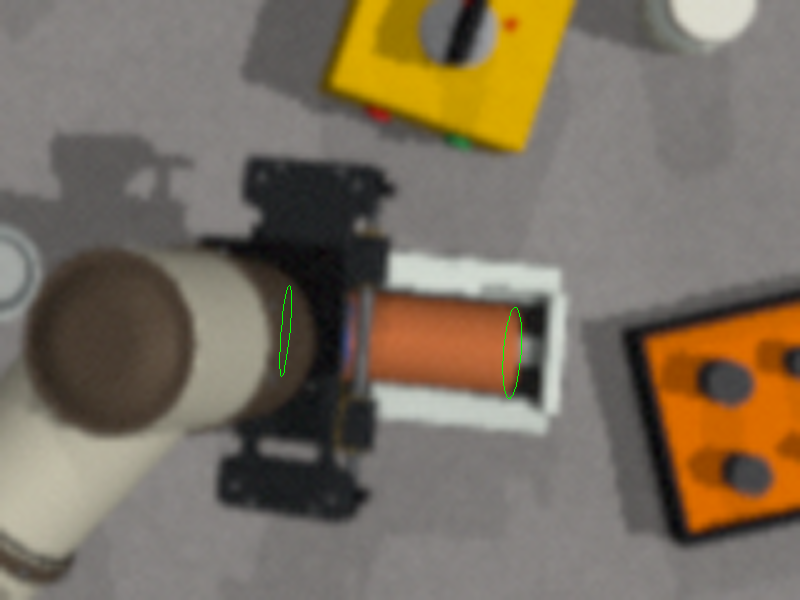

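The roll sits between the end plates and is centred on the rollers, about 4 mm high. I'll lower it and release.

>>> move_arm(
  increments=[0,0,0,0.002,0,0.001,0.04,0,0,0,0.0035,0,0.0015,0.04,0,0,0,0.004,0,0.002,0.04,0,0,0,0.004,0,0.002,0.04,0,0,0,0.004,0,0.002,0.04],
)

```text
time_s: 30.33
tcp_pos: [0.4504, -0.2288, 0.0685]
ee_rot: [[-0.045, -0.994, 0.1], [-0.424, 0.11, 0.899], [-0.905, -0.002, -0.426]]
wrist_force: [-3.8, 4.8, 7.9]
gripper_width: 0.592
```

>>> move_arm(
  increments=[0,0,0,-0.001,0,0,0.065,0,0,0,-0.001,0,0,0.075,0,0,0,-0.001,0,0,0.075,0,0,0,-0.001,0,0,0.075,0,0,0,-0.008,0,0,0.08,0,0,0,-0.025,0,0,0.08,0,0,0,-0.05,0,0,0.08,0,0,0,-0.08,0,0,0.08,0,0,0,-0.115,0,0,0.08,0,0,0,-0.15,0,0,0.08,0,0,0,-0.17,0,0,0.08,0,0,0,-0.17,0,0,0.08],
)

```text
time_s: 31.33
tcp_pos: [0.461, -0.1554, 0.2248]
ee_rot: [[-0.038, -0.994, 0.101], [-0.42, 0.108, 0.901], [-0.907, -0.009, -0.422]]
wrist_force: [0.8, -1.0, -0.6]
gripper_width: 0.919
```

Run:
```python
from pl import *
sd=r.capture('side'); t=r.capture('top')
C0=np.array([.446,-.252,.076]); A=Rf@ax
over('side',C0,A,sd[110:245,220:400],220,110,4.4,'pics/s23.png'); over('top',C0,A,t[150:320,250:470],250,150,3.6,'pics/t23.png')
R=down(-111.5)
inc([.5,-.26,.28],R)
```

```text
t 31.43 tcp [ 0.4578 -0.1568  0.2207] j [ 13.7   9.  -33.   27.3 -60.1 -36.3] F [-0.6  0.4 -0.7] g 80.1
INC turn [-73.57 -21.36 -16.34] shift [-0.0123 -0.0534 -0.1138]
```

View pics/s23.png

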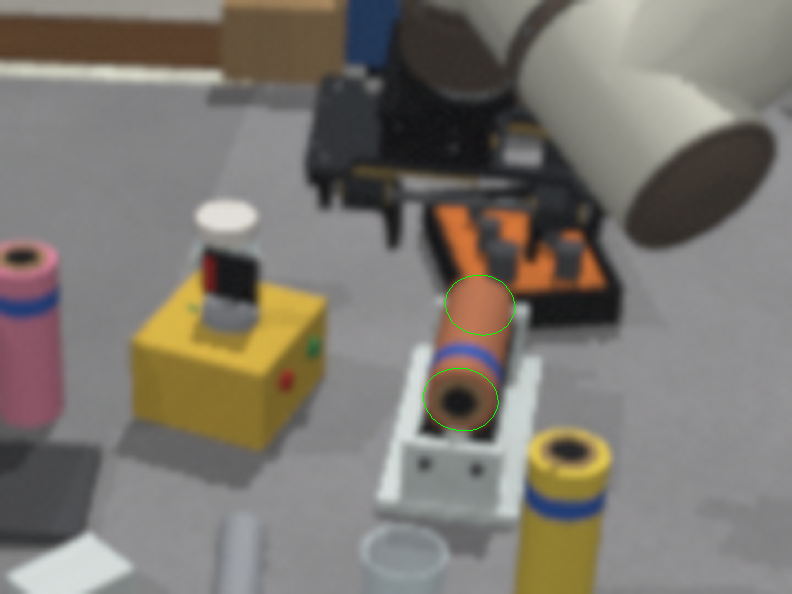

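View pics/t23.png

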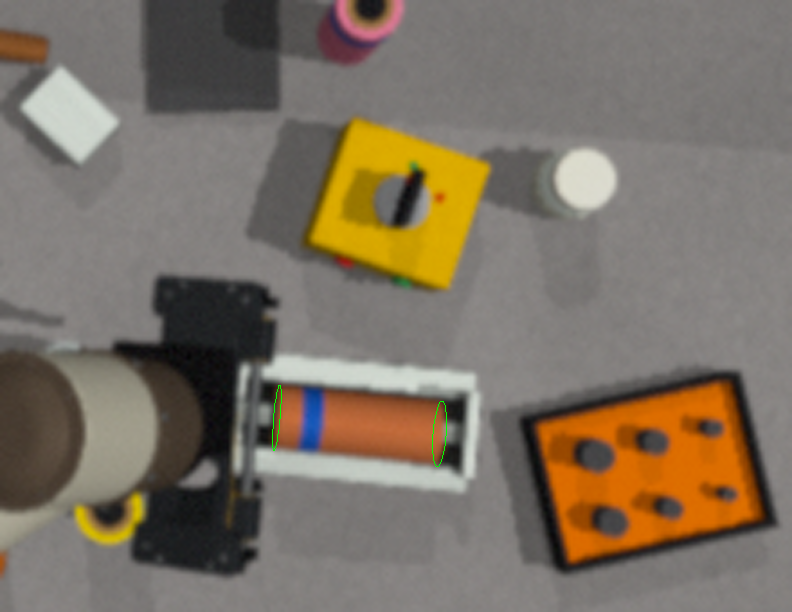

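The roll lies in the cradle, matching the drawn outline. Now the key, starting with a refined position.

Run:
```python
from h import *
def T(x,y,z): return back('top',((x+.5)/3.6-.5+250,(y+.5)/3.6-.5+150),z)
B=[T(*p,.07) for p in [(355,118),(490,162),(445,290),(306,243)]]; m=np.mean(B,0); print('box',m)
e=B[1]-B[2]; f=B[0]-B[3]; v=(e+f)/2; print('yaw',np.degrees(np.arctan2(v[1],v[0])))
v=((B[1]-B[0])+(B[2]-B[3]))/2; print('yaw2',np.degrees(np.arctan2(v[0],-v[1])))
k=[T(*p,.126) for p in [(418,172),(400,228)]]; print('key',np.mean(k,0),k, np.degrees(np.arctan2(*(k[0]-k[1])[[1,0]])))
def S(x,y,z): return back('side',((x+.5)/4.4-.5+220,(y+.5)/4.4-.5+110),z)
print('side blade top', S(205,249,.126),S(260,263,.126))
t=r.capture('top'); crop('t',t,335,180,395,235,12,'pics/k.png')
s=r.capture('side'); crop('t',s,250,150,305,215,9,'pics/ks.png')
inc([.622,-.290,.22],down(-111.5))
```

```text
box [ 0.6227 -0.2918  0.07  ]
yaw -22.030075497268854
yaw2 -19.63882983407104
key [ 0.6207 -0.2901  0.126 ] [array([ 0.6422, -0.2977,  0.126 ]), array([ 0.5991, -0.2824,  0.126 ])] -19.50659080932863
side blade top [ 0.642  -0.2943  0.126 ] [ 0.6004 -0.2775  0.126 ]
t 31.53 tcp [ 0.4566 -0.1575  0.2192] j [ 13.6   9.1 -33.1  27.3 -60.1 -36.3] F [-0.1 -0.4  0.1] g 80.3
INC turn [-73.58 -21.28 -16.58] shift [ 0.0467 -0.1791 -0.1032]
```

View pics/k.png

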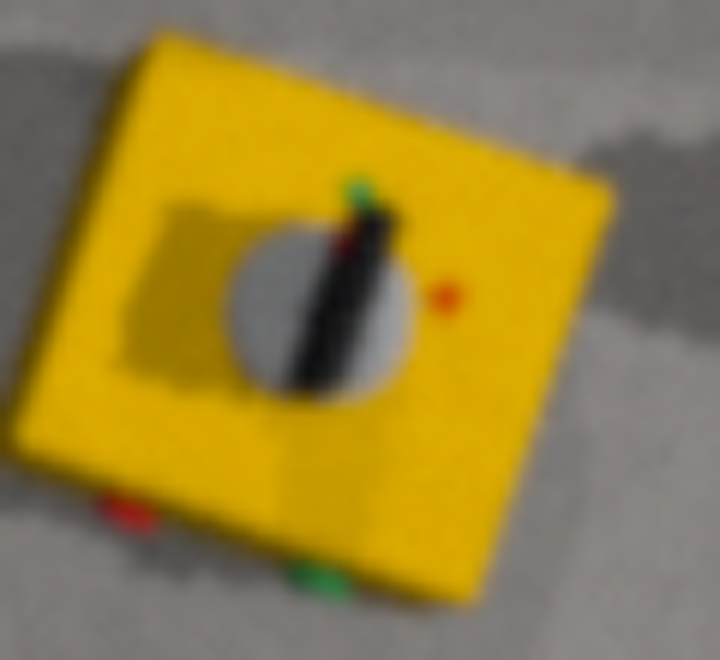

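View pics/ks.png

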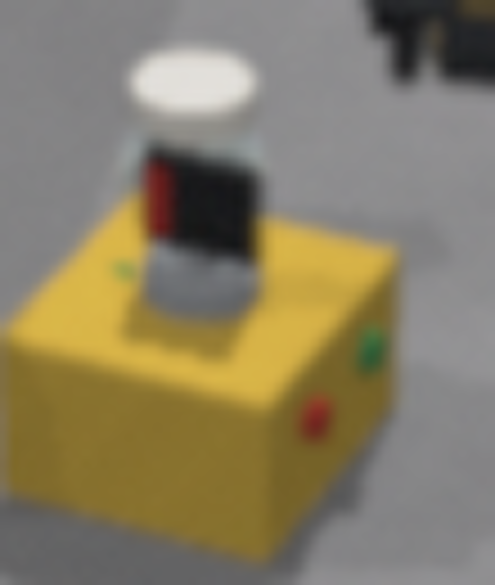

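>>> move_arm(
  increments=[-74.5,-21.3,-16.6,0.047,-0.179,-0.103,0.06,-74.5,-21.3,-16.6,0.047,-0.179,-0.103,0.06,-74.5,-21.3,-16.6,0.047,-0.179,-0.103,0.06,-74.5,-21.3,-16.6,0.047,-0.179,-0.103,0.06,-74.5,-21.3,-16.6,0.047,-0.179,-0.103,0.06,-74.5,-21.3,-16.6,0.047,-0.179,-0.103,0.06,-74.5,-21.3,-16.6,0.047,-0.179,-0.103,0.06,-74.5,-21.3,-16.6,0.047,-0.179,-0.103,0.06,-74.5,-21.3,-16.6,0.047,-0.179,-0.103,0.06,-74.5,-21.3,-16.6,0.047,-0.179,-0.103,0.06,-74.5,-21.3,-16.6,0.047,-0.179,-0.103,0.06,-74.5,-21.3,-16.6,0.047,-0.179,-0.103,0.06],
)

```text
time_s: 32.53
tcp_pos: [0.6218, -0.2903, 0.219]
ee_rot: [[-0.005, -0.348, -0.938], [0.003, -0.938, 0.347], [-1.0, -0.001, 0.006]]
wrist_force: [0.1, 0.2, 0.9]
gripper_width: 0.694
```

Run:
```python
from h import *
inc([.6215,-.289,.15],down(-110.5))
s=r.capture('side'); t=r.capture('top')
crop('s',s,180,130,380,365,2.5,'pics/s24.png'); crop('t',t,60,140,410,320,2.28,'pics/t24.png')
```

```text
t 32.53 tcp [ 0.6218 -0.2903  0.219 ] j [-11.6  28.7   9.5  -0.1 -71.2  81.3] F [0.1 0.2 0.9] g 60.3
INC turn [0.17 0.36 0.07] shift [ 0.069  -0.001   0.0003]
```

View pics/s24.png

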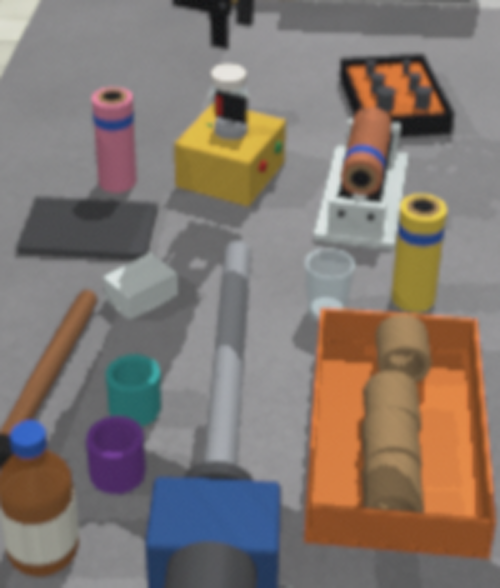

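View pics/t24.png

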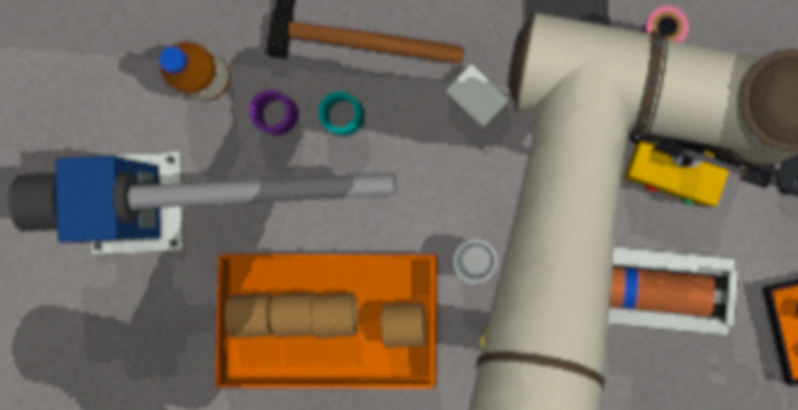

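Checked before starting: shaft bare, four cores in the tray, roll in the cradle. I'll descend on the key and grip it.

>>> move_arm(
  increments=[0,0.3,0,0.03,-0.001,0,0.06,0,0.3,0,0.065,-0.001,0,0.06,0,0.3,0,0.09,-0.001,0,0.06,0,0.3,0,0.11,-0.001,0,0.06,0,0.3,0,0.118,-0.001,0,0.06,0,0.3,0,0.118,-0.001,0,0.06],
)

```text
time_s: 33.13
tcp_pos: [0.621, -0.288, 0.0996]
ee_rot: [[-0.003, -0.353, -0.935], [-0.0, -0.935, 0.353], [-1.0, 0.001, 0.002]]
wrist_force: [-0.7, -0.0, -0.1]
gripper_width: 0.688
```

Run:
```python
from h import *
inc([.6215,-.289,.101],down(-110.5))
s=r.capture('side'); 
crop('s',s,230,130,330,220,7.5,'pics/s25.png')
```

```text
t 33.13 tcp [ 0.621  -0.288   0.0996] j [-11.4  33.8   0.4   0.1 -56.8  80.6] F [-0.7 -0.  -0.1] g 59.8
INC turn [-0.2   0.14 -0.07] shift [-0.0014  0.0007 -0.0008]
```

View pics/s25.png

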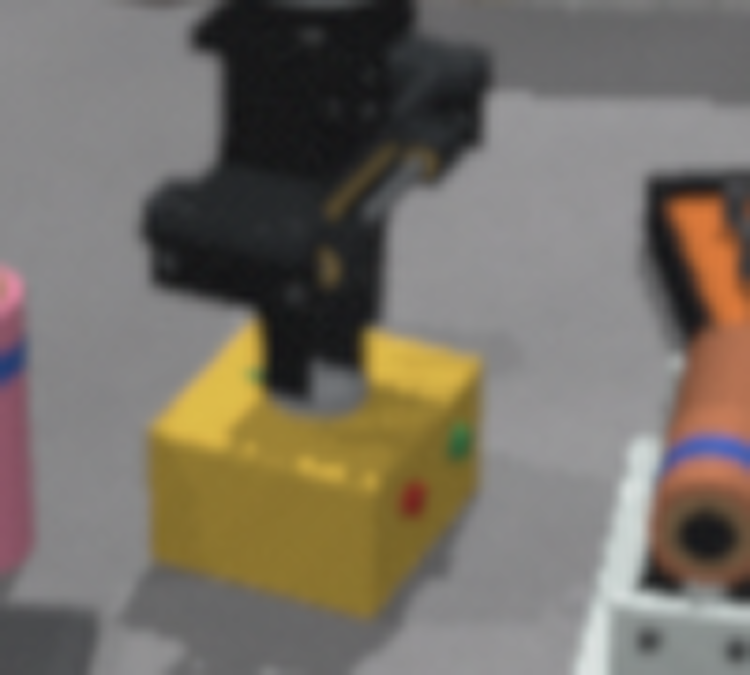

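>>> move_arm(
  increments=[0,0,0,0,0,-0.001,0.03,0,0,0,0,0,-0.001,0.02,0,0,0,0,0,-0.001,0.01,0,0,0,0,0,-0.001,0.004,0,0,0,0,0,-0.001,0.004,0,0,0,0,0,-0.001,0.004,0,0,0,0,0,-0.001,0.004,0,0,0,0,0,-0.001,0.004,0,0,0,0,0,-0.001,0.004,0,0,0,0,0,-0.001,0.004,0,0,0,0,0,-0.001,0.004,0,0,0,0,0,-0.001,0.004],
)

```text
time_s: 34.18
tcp_pos: [0.6227, -0.2927, 0.1035]
ee_rot: [[0.002, -0.352, -0.936], [-0.006, -0.936, 0.352], [-1.0, 0.005, -0.004]]
wrist_force: [-2.7, -11.2, -0.7]
gripper_width: 0.11
```

Run:
```python
from h import *
inc([.6215,-.289,.101],down(-110.5)); print(r.sense()['moment'])
```

```text
t 34.18 tcp [ 0.6227 -0.2927  0.1035] j [-11.6  33.7   0.8   0.4 -56.9  80.8] F [ -2.7 -11.2  -0.7] g 9.6
INC turn [-0.13 -0.21 -0.28] shift [ 0.0025 -0.0031  0.0024]
[-3.4725  0.9717 -0.0179]
```

Gripped at 9.6 mm with an 11 N side load. I'll relieve it with +4.5 mm along tool y, then turn clockwise.

>>> move_arm(
  increments=[0,0,0,0,0.0025,0,0.004,0,0,0,0,0.0045,0,0.004,6,0,0,0,0.0045,0,0.004,12,0,0,0,0.0045,0,0.004,18,0,0,0,0.0045,0,0.004,24,0,0,0,0.0045,0,0.004,30,0,0,0,0.0045,0,0.004,36,0,0,0,0.0045,0,0.004,42,0,0,0,0.0045,0,0.004,48,0,0,0,0.0045,0,0.004,52,0,0,0,0.0045,0,0.004,52,0,0,0,0.0045,0,0.004],
)

```text
time_s: 35.18
tcp_pos: [0.6233, -0.2924, 0.1035]
ee_rot: [[0.005, -0.954, -0.3], [-0.001, -0.3, 0.954], [-1.0, -0.005, -0.003]]
wrist_force: [0.9, 1.1, 0.7]
gripper_width: 0.112
```

Run:
```python
from h import *
inc([.6227,-.2927,.101],down(-110.5)); print(r.sense()['moment'])
```

```text
t 35.18 tcp [ 0.6233 -0.2924  0.1035] j [-11.7  33.7   0.9   0.  -56.9  29.1] F [0.9 1.1 0.7] g 9.7
INC turn [-52.06  -0.27   0.17] shift [ 0.0025  0.0007 -0.0001]
[ 0.2691 -0.1362  0.1075]
```

>>> move_arm(
  increments=[6,0,0,0,0,0,0.004,12,0,0,0,0,0,0.004,17,0,0,0,0,0,0.004,21,0,0,0,0,0,0.004,24,0,0,0,0,0,0.004,24,0,0,0,0,0,0.004,24,0,0,0,0,0,0.004],
)

```text
time_s: 35.77
tcp_pos: [0.6238, -0.2924, 0.1035]
ee_rot: [[0.006, -0.994, 0.11], [-0.001, 0.11, 0.994], [-1.0, -0.006, -0.001]]
wrist_force: [3.3, 2.6, 0.6]
gripper_width: 0.112
```

Run:
```python
from h import *
inc([.6227,-.2927,.101],down(-110.5)); print(r.sense()['moment'])
```

```text
t 35.77 tcp [ 0.6238 -0.2924  0.1035] j [-11.7  33.7   0.9   0.  -56.8   5.4] F [3.3 2.6 0.6] g 9.7
INC turn [-75.83  -0.28   0.28] shift [ 0.0025  0.001  -0.0004]
[ 0.613  -0.7361  0.3383]
```

At the stop: moment 0.34 N m against the spring's 0.17. Holding now.

>>> move_arm(
  increments=[0,0,0,0,0,0,0.004,0,0,0,0,0,0,0.004,0,0,0,0,0,0,0.004,0,0,0,0,0,0,0.004,0,0,0,0,0,0,0.004,0,0,0,0,0,0,0.004,0,0,0,0,0,0,0.004,0,0,0,0,0,0,0.004,0,0,0,0,0,0,0.004,0,0,0,0,0,0,0.004,0,0,0,0,0,0,0.004,0,0,0,0,0,0,0.004],
)

```text
time_s: 36.77
tcp_pos: [0.6237, -0.2924, 0.1035]
ee_rot: [[0.006, -0.994, 0.112], [-0.001, 0.112, 0.994], [-1.0, -0.007, -0.001]]
wrist_force: [4.1, 3.9, 0.4]
gripper_width: 0.116
```

Run:
```python
from h import *
inc([.6227,-.2927,.101],down(-110.5)); print(r.sense()['moment'])
s=r.capture('side'); 
crop('s',s,230,130,330,220,7.5,'pics/s26.png')
```

```text
t 36.77 tcp [ 0.6237 -0.2924  0.1035] j [-11.7  33.7   0.9  -0.  -56.8   5.3] F [4.1 3.9 0.4] g 10.1
INC turn [-75.95  -0.28   0.3 ] shift [ 0.0025  0.001  -0.0004]
[ 1.0158 -1.0384  0.3681]
```

View pics/s26.png

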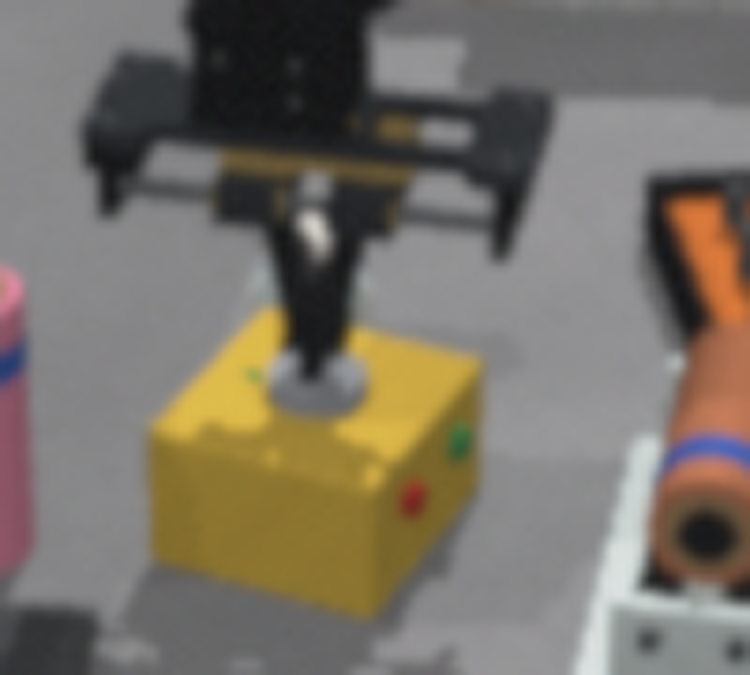

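>>> move_arm(
  increments=[0,0,0,0,0,0,0.004,0,0,0,0,0,0,0.004,0,0,0,0,0,0,0.004,0,0,0,0,0,0,0.087,0,0,0,0,0,0,0.087,0,0,0,0,0,0,0.087,0,0,0,0,0,0,0.087,0,0,0,0,0,0,0.087,0,0,0,0,0,0,0.087,0,0,0,0,0,0,0.087,0,0,0,0,0,0,0.087,0,0,0,0,0,0,0.087],
)

```text
time_s: 37.82
tcp_pos: [0.622, -0.2939, 0.1032]
ee_rot: [[0.003, -0.993, 0.115], [-0.002, 0.115, 0.993], [-1.0, -0.003, -0.002]]
wrist_force: [-0.8, -0.1, 0.1]
gripper_width: 0.709
```

>>> move_arm(
  increments=[0,0,0,-0.01,0,0,0.087,0,0,0,-0.03,0,0,0.087,0,0,0,-0.06,0,0,0.087,0,0,0,-0.09,0,0,0.087,0,0,0,-0.12,0,0,0.087,0,0,0,-0.15,0,0,0.087,0,0,0,-0.17,0.02,0,0.087,0,0,0,-0.18,0.06,0,0.087,0,0,0,-0.18,0.1,0,0.087,0,0,0,-0.18,0.14,0,0.087,0,0,0,-0.18,0.15,0,0.087,0,0,0,-0.18,0.15,0,0.087],
)

```text
time_s: 38.82
tcp_pos: [0.4699, -0.2758, 0.2849]
ee_rot: [[0.006, -0.993, 0.116], [-0.002, 0.116, 0.993], [-1.0, -0.006, -0.002]]
wrist_force: [0.4, 0.0, -0.0]
gripper_width: 0.999
```

Run:
```python
from h import *
print(r.sense()['time_s'],r.sense()['wrist_force'])
s=r.capture('side'); t=r.capture('top')
cv2.imwrite('pics/s27.png',s[:,:,::-1]); crop('t',t,60,90,480,330,1.9,'pics/t27.png'); crop('t',t,335,180,395,235,12,'pics/k27.png');crop('t',s,250,150,305,215,9,'pics/ks27.png')
```

```text
38.8167 [ 0.4081  0.0231 -0.037 ]
```

View pics/s27.png

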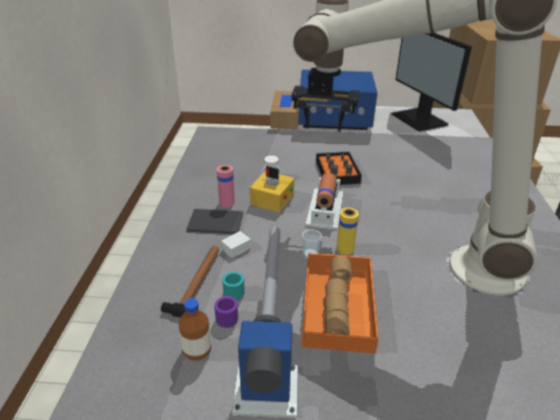

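View pics/t27.png

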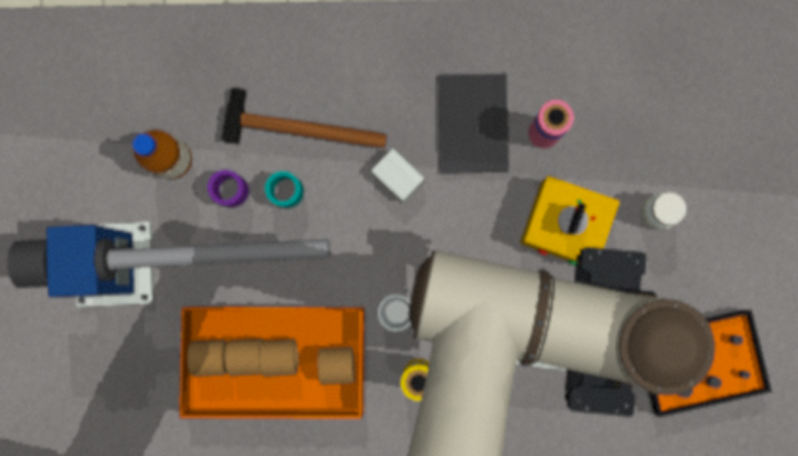

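View pics/ks27.png

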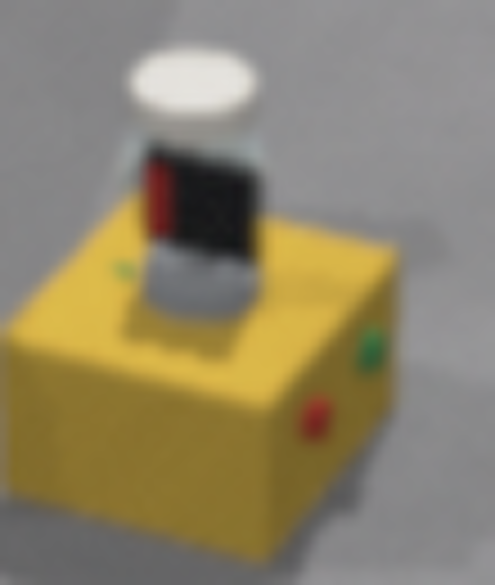

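The key is back at run (red end by the green dot), the shaft is bare, four cores are in the tray and the roll is in the cradle. The bystanders are unmoved. Handing in.

```bash
python3 -c "
from station import r
print(r.finish_job())"
```

```text
the job is handed in; nothing more can be done
None
```

The changeover is done and handed in at about 39 s of robot time.

- **Cores:** I slid all four spent cores off the open end of the shaft one by one and laid them in the orange tray.
- **Roll:** I picked up the copper roll, tipped it over and laid it on the cradle rollers between the end plates.
- **Key:** I then turned the key clockwise about 76° to its start stop, where the torque rose to 0.34–0.37 N m. I held it there for at least 1.2 s and let go.

The last pictures show the shaft bare, the four cores in the tray, and the key back at run with its red end by the green dot. The side view shows the roll in the cradle; in the last top view the arm hid most of it. The bystanders look unmoved, and the arm was clear of everything.

My first approach to the roll hit joint 4's range limit, so I backed out untouched and came in from the other side. Closing on the key briefly put an 11 N side load on it, which I relieved before turning. No check failed or disagreed at the end.

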